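# Turn the specimen carousel and clip the leaf plate into its display stand

### The job

Turn the specimen carousel (it has upright pegs for this) until the compartment with the flat leaf plate stands in the opening of the wire guard, and lift the plate out there. Press its lower edge into the middle of the sprung clip on the leaning display stand in the tray until it is fully home, and let go. Leave the two small jars standing in the carousel, and the glass jar and forceps in the tray where they are.

Things in the scene. Friction and masses are not known exactly. Their poses are not given: they have to be found in the camera images.
- guard: Fixed grey foot (radius 65) with a steel spindle (radius 8, top 134 above the table) on the carousel's axis, carrying a flat wire guard (127 to 131 above the table, reaching 90 from the axis) over the carousel, with one opening of 100 degrees centred on this frame's -x. Origin on the axis at table height, z up. It does not turn.
- opening (a point): Middle of the guard's opening: 70 mm from the axis towards the guard's -x, 70 mm above the table.
- carousel: White turntable, radius 140, floor 28 above the table, turning either way (over a full turn) about the spindle with light friction; stays where left. Origin on the axis at table height, z up. Six 60 degree compartments (walls 30 high, rim 20 high at 105), centred on its own +x and every 60 degrees. At 0, 120, 240 degrees a rack of two radial rails 35 high; the plate is in the one at 0 (+x)
- peg1 (a point): Top of a steel turning peg, 12 in diameter, rigid on the carousel at 126 from the axis (outside the guard), at +60 degrees from the carousel's +x. Top 135 above the table, 107 above the carousel's floor. Moving a peg round its circle turns the carousel by the same angle.
- peg2 (a point): Top of the second such peg, at 180 degrees from the carousel's +x.
- peg3 (a point): Top of the third such peg, at -60 degrees from the carousel's +x.
- plate: The only flat plate: white acrylic, 50 wide, 6 thick, 90 high, about 35 g, a brown leaf on both faces. Starts upright in a carousel rack, 72 from the axis, loose by 1 mm and leaning up to 4 degrees, top 9 below the guard's wires, its width along the radius. Origin: middle of its lower edge; x along its width, y through its thickness, z to the top edge. Either face may point either way in the clip.
- plate_foot (a point): Middle of the plate's lower edge (same point as the plate's origin).
- plate_top (a point): Middle of the plate's upper edge, 90 from the foot.
- clip_slot: Fixed clip on the black stand. Origin: middle of the slot floor, where the plate's foot belongs, 60 above the table. z points out of the slot, 30 degrees from vertical, leaning away from the robot; y, level, runs along the 40 long slot; x through the plate. Fixed jaw at x = -3, sprung jaw at +x; flared lips reach 37 above the floor, mouth 16 wide. Plate goes in along -z, its height along z, its width along y.
- clip_jaw (a joint): Opening of the sprung jaw, in m: 0 at rest, when its face stands at x = 0; about 0.0035 with the plate between the jaws. The spring presses with 1.5 N at rest and 3.5 N with the plate in; pushing the plate in takes about 5 to 15 N (up to 20 when off centre), and then it meets the rigid floor.
- small_jar1: Small amber jar with a steel cap, radius 16, 55 high, loose in the compartment at 60 degrees. Origin at the centre of its underside, z up.
- small_jar2: Its twin, loose in the compartment at 180 degrees. Origin at the centre of its underside, z up.
- glass_jar: Clear glass jar with steel cap, radius 32, 90 high, standing in the tray at a near corner. Origin at the centre of its underside.
- forceps: Steel forceps, 120 long, 6 high, lying in the tray beyond the stand. Origin at the middle of its underside, x along its length.
- tray: Fixed dissecting tray, 352 x 272 mm, dark steel rim 18 high, red floor 5 above the table. Origin at its centre at table height.
There are look-alikes about, which are no part of the job. Of the things shaped like the plate, the white one is meant.

How it is judged:
By the outcome, as a careful person would: the job done as asked, in the order asked, and still so for the second after the job is handed in, with the robot touching nothing.
It also fails if it takes over 67 s, if anything falls off the work surface, if the arm or the gripper's body presses on something with over 40 N, if the wrist force passes 120 N, or if a joint passes its speed limit or range.

### The arm

A 6-joint arm with a two-finger parallel gripper is mounted at the origin on the work surface. World frame = base frame: x ahead of the robot, y to its left, z up, the work surface at z = 0. Lengths are in m, angles in rad, forces in N, time in s.
With the tool pointing down it reaches from about 0.25 to 0.725 m from the base axis. Payload 4 kg.
Tool frame: the origin (TCP) lies midway between the tips of the shut fingers; the grasp point (between the pads) lies 19 mm behind it; z points along the fingers, y is the line along which they close (so a half turn about z gives the same grasp; the last joint's range is limited). The gripper opens to 85 mm and grips with 20 to 120 N. Pads are 22 mm wide; open, the fingers measure 114 mm over their backs; the gripper's body (76 mm by 85 mm) begins 54 mm behind the grasp point. The pads swing forward as they close: fully open they stand 13 mm farther back than shut.
Start: joints at [1.173, 0.241, 0.005, 1.335, 0, 1.571], TCP at [0.194, 0.461, 0.231] pointing down, gripper open.
Joint ranges: [-2.72, 2.72], [-1.05, 1.87], [-1.09, 1.28], [-1.99, 2.15], [-1.42, 1.44], [-3.14, 3.14]. Speed limits (rad/s): [2.79, 2.79, 3.14, 3.14, 3.14, 3.14].

### API

Orientations are given as a unit quaternion [x, y, z, w].
In Python, from workcell import bot gives the robot as it stands.
- The arm moves only by the tool move_arm, never from a script. Its argument "motion" is a list of rows, each an object of numbers: "x", "y", "z": the shift along the tool's x, y, z in cm; "yaw": the turn about the tool's z in degrees. A call has 1 to 20 rows; each row is the pose to reach, as a shift and turn from the pose commanded when the call began, along the tool's axes at that moment; what a row does not reach only later rows make up. A row lasts 1/8 s, in which the tool goes at most 62.5 mm and 10.7 degrees, less where a joint would pass 70% of its speed; a pose out of reach is approached as far as the arm can. A call with a gripper value outside its range is refused whole. "gripper" is the opening, from -1 (shut) to 1 (fully open), set as the call begins (left out, the last holds). The fingers move at their own pace and stop on an object; the grip force is fixed at half the most. Time passes only in rows, so rows that repeat a pose let the fingers close. It gives the time, the measured TCP pose, the force, the opening and the grip force at its end, in the units of the state.
- bot.get_obs(): the state, without advancing time (a new reading comes with each control period).
- bot.camera(name): name is "side" or "top"; returns the picture (400x640x3 uint8, blue, green, red); there is no depth.
- bot.camera_model(name): a dict with "K" (3x3 intrinsics, pixels), "world_from_camera" (4x4, takes a point from camera to world coordinates). Camera axes: x right, y down, z forward; pixel columns grow to the right and rows downward; lengths in m; the calibration is good to about 2 mm. A picture is of the moment at which its call begins. camera_model takes no time and is no camera call.
- bot.job_done(): hands the job in; it is judged then, once.
Trained networks look in the newest picture that a camera, given by its name, has taken for a name from the list of things; names that differ only in an ending like _2 or _b are one class to them, and where a whole thing is asked for, a point or a joint stands for the part that bears it (a point fixed in the world has none). Each returns a list of dicts, best first, with "score" (0 to 1); they miss things now and then, are a little off and sometimes report something else, mostly with a low value. They report only what shows in the picture. A call takes as long as a camera call. They do not tell look-alikes from the thing itself.
- bot.cut_out(camera, name): "mask" (400x640 bool, what is visible of it) and "centre" ([row, column] in pixels, amid what is visible of it).
The state is a dict: "clock": time; "joint_pos": joint angles; "joint_vel": joint speeds; "tau": joint torques, N m; "eef_pos": TCP position; "tool_rot": TCP orientation; "ft_force": force on the tool from outside, world axes, zero at the start; "ft_torque": the same for the moment, N m; "grip_width": finger opening in m; "grasp_force": force on a finger pad.
Only numpy, scipy, OpenCV 4.12 (cv2) and the standard library are available. Lean on these libraries where they do the work, as an engineer would, in place of code of your own. Each camera call takes 0.05 s, during which the arm holds its last target. There are 200 camera calls.

## Working session

There is one attempt and no reset: what is moved stays moved. The work goes in short steps, Python scripts to look and compute and a tool call to move; the robot and the scene stay as the last step left them, time stands still between calls to the robot, and variables do not carry over. Pictures are saved under pics/ and viewed, at most 10 in all, crops included, and the job is handed in when it is done.

Besides the shell and the picture viewer there is one more tool, called after "Request:" as name(argument=value, ...), one argument or row to a line, values as JSON. move_arm: Moves the arm, as the interface text tells. Its arguments: {"type":"object","properties":{"motion":{"type":"array"},"gripper":{"type":"number"}},"required":["motion"]}

```bash
mkdir -p pics; ls; cat > h.py <<'E'
import numpy as np,cv2
from workcell import bot
from scipy.spatial.transform import Rotation as R
def cam(n):
    m=bot.camera_model(n); return np.array(m["K"]),np.array(m["world_from_camera"])
def ray(n,u,v):
    K,T=cam(n); d=T[:3,:3]@np.linalg.solve(K,[u,v,1.]); return T[:3,3],d
def atz(n,u,v,z):
    o,d=ray(n,u,v); return o+d*(z-o[2])/d[2]
def proj(n,p):
    K,T=cam(n); q=K@(T[:3,:3].T@(np.asarray(p,float)-T[:3,3])); return q[:2]/q[2]
def tri(a,b):
    o1,d1=ray(*a);o2,d2=ray(*b)
    s=np.linalg.lstsq(np.c_[d1,-d2],o2-o1,rcond=None)[0]
    p,q=o1+s[0]*d1,o2+s[1]*d2
    return (p+q)/2,np.linalg.norm(p-q)
E
python3 - <<'E'
from h import *
np.set_printoptions(precision=3,suppress=True)
a=bot.camera("side");b=bot.camera("top")
cv2.imwrite("pics/side0.png",a);cv2.imwrite("pics/top0.png",b)
for c in("side","top"):
    print(cam(c))
    for n in("guard","carousel","peg1","plate","plate_foot","plate_top","clip_slot","opening","small_jar1","glass_jar","forceps","tray"):
        try: print(c,n,[(round(r["score"],2),np.round(r["centre"]).tolist(),int(r["mask"].sum())) for r in bot.cut_out(c,n)])
        except Exception as e: print(c,n,e)
print(bot.get_obs())
E
```

```text
pics
(array([[464.872,   0.   , 315.438],
       [  0.   , 464.872, 198.953],
       [  0.   ,   0.   ,   1.   ]]), array([[-0.952, -0.199,  0.235,  0.291],
       [-0.307,  0.656, -0.69 ,  0.768],
       [-0.017, -0.728, -0.685,  0.799],
       [ 0.   ,  0.   ,  0.   ,  1.   ]]))
side guard [(0.68, [207.0, 293.0], 1033)]
side carousel []
side peg1 [(0.96, [254.0, 302.0], 8608)]
side plate [(0.95, [248.0, 271.0], 388), (0.76, [346.0, 266.0], 710)]
side plate_foot [(0.85, [345.0, 270.0], 709), (0.84, [248.0, 276.0], 395), (0.66, [210.0, 292.0], 1302), (0.56, [128.0, 394.0], 819)]
side plate_top [(0.86, [344.0, 272.0], 668), (0.62, [250.0, 272.0], 435)]
side clip_slot [(0.82, [130.0, 333.0], 240), (0.74, [216.0, 323.0], 279)]
side opening [(0.75, [216.0, 295.0], 736), (0.17, [253.0, 272.0], 391)]
side small_jar1 [(0.8, [217.0, 323.0], 264), (0.7, [260.0, 312.0], 412), (0.6, [213.0, 294.0], 492)]
side glass_jar [(0.43, [130.0, 334.0], 192)]
side forceps [(0.37, [260.0, 309.0], 376)]
side tray [(0.83, [161.0, 352.0], 6924)]
(array([[369.839,   0.   , 317.917],
       [  0.   , 369.839, 1
[... 656 characters left out ...]
 opening [(0.8, [186.0, 273.0], 1127)]
top small_jar1 [(0.74, [211.0, 249.0], 159), (0.54, [203.0, 430.0], 14125)]
top glass_jar [(0.65, [251.0, 472.0], 914)]
top forceps [(0.54, [142.0, 408.0], 194)]
top tray [(0.78, [203.0, 433.0], 14296)]
{'clock': 1.3, 'joint_pos': array([1.173, 0.241, 0.005, 1.335, 0.   , 1.571]), 'joint_vel': array([-0.002,  0.   , -0.001,  0.001,  0.   , -0.   ]), 'tau': array([ -0.001, -37.222,  25.269,   0.001,  -0.   ,   0.   ]), 'eef_pos': array([0.194, 0.461, 0.231]), 'tool_rot': array([ 0.198,  0.98 ,  0.   , -0.   ]), 'ft_force': array([-0.86 , -0.14 ,  0.032]), 'ft_torque': array([ 0.02 ,  0.013, -0.026]), 'grasp_force': 0.0, 'grip_width': 0.08577669947166258}
```

View pics/side0.png

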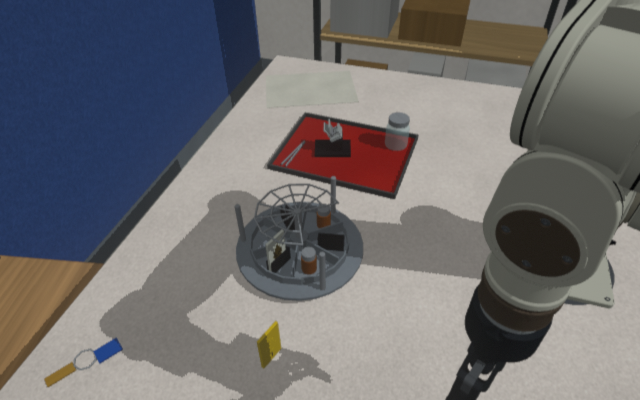

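View pics/top0.png

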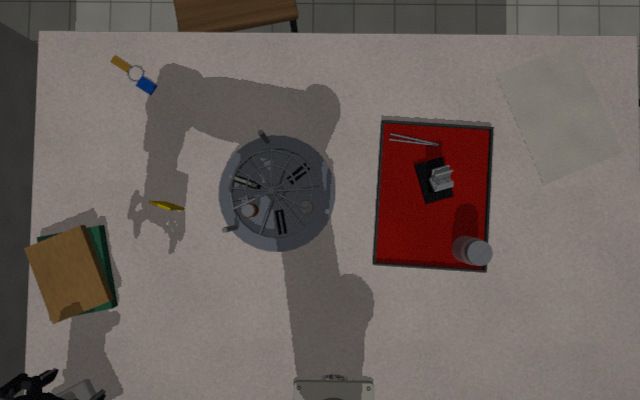

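The side view shows the carousel around (300,250), a white plate with a leaf at (277,250), a yellow look-alike at (268,345), the tray with the stand at (333,140), the glass jar at (397,130) and the forceps at (293,153). The top view shows the carousel at (277,193), the yellow plate at (166,205), the stand at (438,179) and the jar at (472,251).

Could be taken for the plate: the white plate in the carousel (side 277,250; top about 246,182) and the yellow plate (side 268,345; top 166,205). I choose the white one and check it in a crop.

```bash
python3 - <<'E'
from h import *
np.set_printoptions(precision=3,suppress=True)
a=cv2.imread("pics/side0.png");b=cv2.imread("pics/top0.png")
x=cv2.resize(a[170:300,225:375],None,fx=4,fy=4,interpolation=cv2.INTER_CUBIC)
y=cv2.resize(b[125:260,210:345],None,fx=4,fy=4,interpolation=cv2.INTER_CUBIC)
cv2.imwrite("pics/c1.png",x[:, :600]);cv2.imwrite("pics/c2.png",y)
z=np.hstack([cv2.resize(b[145:215,400:470],None,fx=5.7,fy=5.7,interpolation=cv2.INTER_CUBIC),cv2.resize(a[105:175,300:370],None,fx=5.7,fy=5.7,interpolation=cv2.INTER_CUBIC)])
cv2.imwrite("pics/c3.png",z)
print(atz("top",277,193,.028),proj("side",atz("top",277,193,.028)))
E
```

```text
[0.543 0.137 0.028] [300.544 243.634]
```

View pics/c1.png

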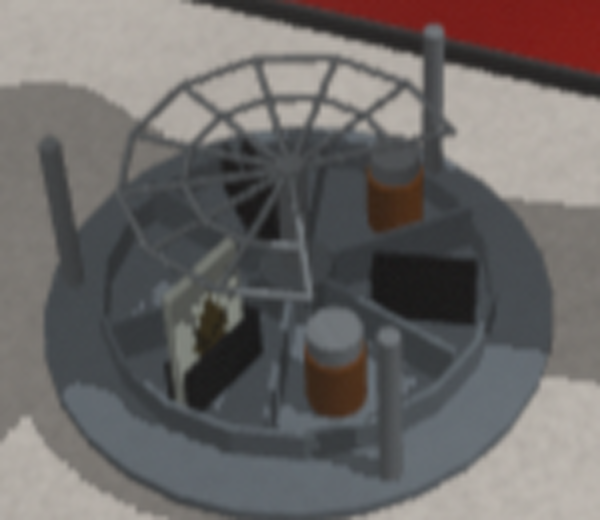

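View pics/c2.png

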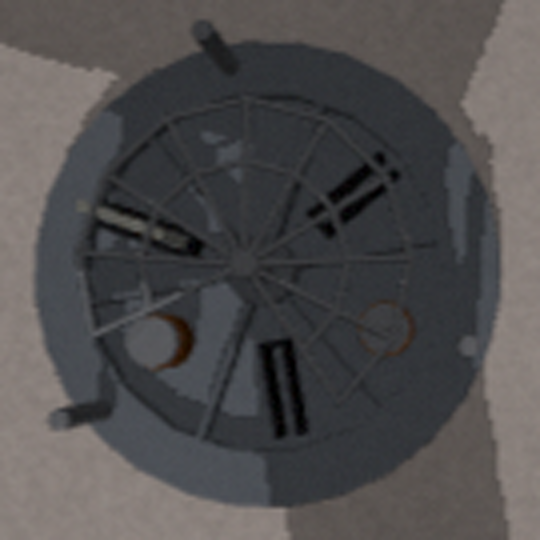

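View pics/c3.png

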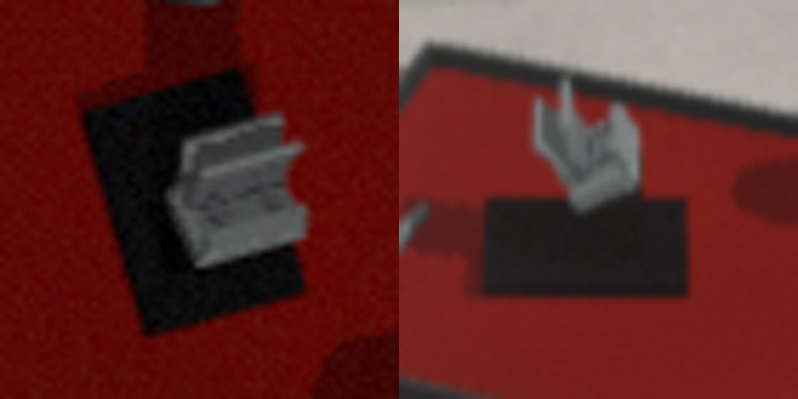

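Crop 1 confirms the white plate with a brown leaf at side (276,249), held in a black rack. In the top view it is at about (246,182), with the guard's opening facing the robot. Crop 3 shows the clip at top (439,179) and side (333,134). Next I fit the carousel geometry and enlarge the clip.

```bash
python3 - <<'E'
from h import *
from scipy.optimize import least_squares
np.set_printoptions(precision=4,suppress=True)
T=lambda x,y:(210+(x-1.5)/4,125+(y-1.5)/4); S=lambda x,y:(225+(x-1.5)/4,170+(y-1.5)/4)
# kind: peg offset deg, or None spindle, or 'g' guard end +-50
obs=[("top",T(62,418),60),("top",T(467,345),180),("top",T(200,28),-60),("top",T(245,262),None),
("side",S(389,333),60),("side",S(433,30),180),("side",S(48,141),-60),("side",S(288,160),None),
("top",T(95,335),'a'),("top",T(345,400),'b'),("side",S(308,297),'a'),("side",S(448,130),'b')]
def P(p,k):
    x,y,c,g=p
    if k is None: return [x,y,.134]
    if k=='a': a=g+np.pi-np.radians(50);r,z=.09,.129
    elif k=='b': a=g+np.pi+np.radians(50);r,z=.09,.129
    else: a=c+np.radians(k);r,z=.126,.135
    return [x+r*np.cos(a),y+r*np.sin(a),z]
f=lambda p:np.concatenate([proj(c,P(p,k))-np.array(u) for c,u,k in obs])
s=least_squares(f,[.543,.137,1.25,-.24],loss="soft_l1")
print(s.x,np.degrees(s.x[2:]));print(f(s.x).reshape(-1,2))
a=cv2.imread("pics/side0.png");b=cv2.imread("pics/top0.png")
g=lambda i,r,c:np.clip(cv2.resize(i[r:r+40,c:c+40],None,fx=10,fy=10,interpolation=cv2.INTER_CUBIC).astype(float)*1.5,0,255)
cv2.imwrite("pics/c4.png",np.hstack([g(b,160,420),g(a,112,315)]))
for c,n in(("top","glass_jar"),("top","tray")):
    pass
for u in((383,122),(492,128),(375,264),(488,271)):print("tray",atz("top",*u,.018))
E
```

```text
[ 0.5455  0.1388  1.2391 -0.2427] [ 70.9939 -13.9031]
[[-0.8532 -0.4227]
 [ 0.5828 -1.0154]
 [ 0.2754 -0.562 ]
 [-0.4541 -0.417 ]
 [ 0.0929 -0.2159]
 [ 0.0187 -0.4853]
 [ 0.2467 -0.0504]
 [ 0.5463 -0.0491]
 [-1.1977 -0.2093]
 [-0.5148 -0.044 ]
 [ 1.0506  0.2301]
 [ 1.905  -0.7747]]
tray [ 0.7188 -0.1168  0.018 ]
tray [ 0.7067 -0.3809  0.018 ]
tray [ 0.3759 -0.0989  0.018 ]
tray [ 0.3623 -0.3686  0.018 ][ WARN:0@0.851] global loadsave.cpp:1063 imwrite_ Unsupported depth image for selected encoder is fallbacked to CV_8U.
```

View pics/c4.png

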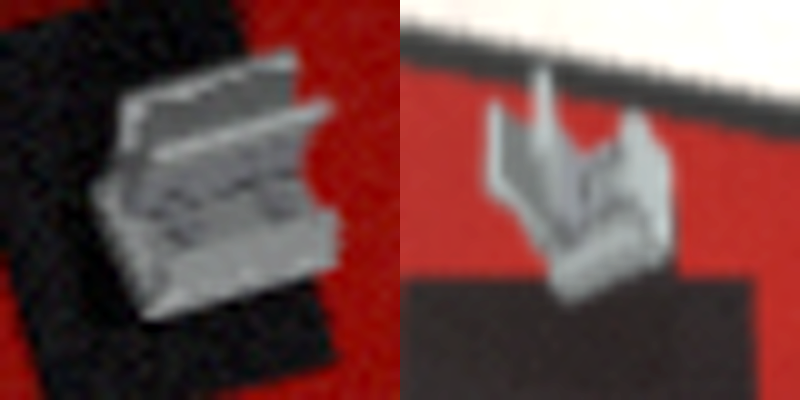

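The enlarged clip shows two parallel lip edges in the top half, running (125,105)-(295,60) and (155,158)-(330,105) in crop pixels. I fit a clip model to these edges and check it against the side view.

```bash
python3 - <<'E'
from h import *
from scipy.optimize import least_squares
np.set_printoptions(precision=4,suppress=True)
def clip(p,q):
    x,y,a=p # a: horizontal lean dir
    h=np.array([np.cos(a),np.sin(a),0]);z=h*.5+np.array([0,0,np.cos(np.pi/6)]);l=np.array([-np.sin(a),np.cos(a),0])
    n=np.cross(l,z) # = far/down direction
    return np.array([x,y,.06])+n*q[0]+l*q[1]+z*q[2]
t=lambda x,y:np.array([420+(x-4.5)/10,160+(y-4.5)/10])
for off in(0,):
  L=[((125,105),(.008,.02,.037)),((295,60),(.008,-.02,.037)),((155,158),(-.008,.02,.037)),((330,105),(-.008,-.02,.037))]
  for m in(0,-.003,.003):
    f=lambda p:np.concatenate([proj("top",clip(p,(q[0]+m,q[1],q[2])))-t(*u) for u,q in L])
    s=least_squares(f,[.54,-.23,.2]);print(m,s.x,np.degrees(s.x[2]),2*s.cost);print(f(s.x)*10)
s=s.x
import cv2
img=cv2.imread("pics/c4.png")
def S(q,c):
    u=proj(c,clip(s,q));o=(420,160,0) if c=="top" else (315,112,400)
    return (u-o[:2])*10+4.5+np.array([o[2],0])
for c in("top","side"):
    for q in L: print(c,q[1],S(q[1],c))
    for y in(.02,-.02): print(c,'floor',y,S((0,y,0),c))
E
```

```text
0 [ 0.577  -0.2408  0.2951] 16.907385667007098 0.7372051544409373
[ 0.0608 -0.8867  2.0883 -6.219  -0.473   2.4528 -1.6542  4.5736]
-0.003 [ 0.5793 -0.2396  0.2951] 16.906220732983915 0.7561163814784
[-0.1245 -0.8946  2.2188 -6.3155 -0.607   2.5492 -1.4659  4.5795]
0.003 [ 0.5747 -0.2421  0.2951] 16.908545113576142 0.7208184735477707
[ 0.2454 -0.8788  1.9584 -6.1229 -0.3396  2.3566 -1.8418  4.5676]
top (0.008, 0.02, 0.037) [130.7142 114.5765]
top (0.008, -0.02, 0.037) [302.7591  64.2312]
top (-0.008, 0.02, 0.037) [160.2444 171.032 ]
top (-0.008, -0.02, 0.037) [334.0809 120.1395]
top floor 0.02 [125.8024 232.8957]
top floor -0.02 [292.3809 184.1107]
side (0.008, 0.02, 0.037) [510.1468 171.9884]
side (0.008, -0.02, 0.037) [510.3359  87.4635]
side (-0.008, 0.02, 0.037) [562.4554 146.6208]
side (-0.008, -0.02, 0.037) [561.4355  62.2924]
side floor 0.02 [604.5913 258.0231]
side floor -0.02 [602.6347 172.7702]
```

```bash
cat >> h.py <<'E'
def clip(p,q):
    x,y,a=p[:3]
    h=np.array([np.cos(a),np.sin(a),0]);z=h*.5+np.array([0,0,np.cos(np.pi/6)]);l=np.array([-np.sin(a),np.cos(a),0])
    return np.array([x,y,.06])+np.cross(l,z)*q[0]+l*q[1]+z*q[2]
E
python3 - <<'E'
from h import *
from scipy.optimize import least_squares
np.set_printoptions(precision=4,suppress=True)
t=lambda x,y:("top",np.array([420+(x-4.5)/10,160+(y-4.5)/10]))
d=lambda x,y:("side",np.array([315+(x-404.5)/10,112+(y-4.5)/10]))
L=[(t(125,105),(1,.02)),(t(295,60),(1,-.02)),(t(155,158),(-1,.02)),(t(330,105),(-1,-.02)),
(d(490,188),(1,.02)),(d(490,105),(1,-.02)),(d(545,70),(-1,-.02))]
for m in(-.003,0,.003,None):
    g=lambda p:m if m is not None else p[4]
    f=lambda p:np.concatenate([proj(c,clip(p,(q[0]*p[3]+g(p),q[1],.037)))-u for (c,u),q in L])
    s=least_squares(f,[.54,-.23,.2,.008,0]);print(m,s.x,np.degrees(s.x[2]),2*s.cost);print((f(s.x)*10).reshape(-1,2).T)
    print("mouth",clip(s.x,(g(s.x),0,.037)),"slot y ends",clip(s.x,(0,0,0)))
E
```

```text
-0.003 [ 0.5798 -0.2386  0.3096  0.0084  0.    ] 17.737018773761573 9.702801134988691
[[ -6.4423  -4.9273  -4.6943  -6.3077   7.335    5.6905   4.2108]
 [ -2.859  -10.7547   2.9386   2.4396 -15.3001 -16.985   -8.8179]]
mouth [ 0.595  -0.2337  0.0935] slot y ends [ 0.5798 -0.2386  0.06  ]
0 [ 0.5776 -0.2401  0.3084  0.0083  0.    ] 17.671388107386985 7.048925781659962
[[ -5.1681  -3.8997  -3.68    -5.5544   7.3433   5.8691   4.0827]
 [ -3.145  -10.7494   2.2971   2.0967 -12.3218 -13.9721  -5.6021]]
mouth [ 0.5952 -0.2344  0.092 ] slot y ends [ 0.5776 -0.2401  0.06  ]
0.003 [ 0.5753 -0.2415  0.3073  0.0083  0.    ] 17.605643214189882 5.063925156101117
[[ -3.8954  -2.8727  -2.6654  -4.7999   7.3509   6.047    3.9553]
 [ -3.4316 -10.7453   1.657    1.7543  -9.3527 -10.9682  -2.3964]]
mouth [ 0.5954 -0.2352  0.0905] slot y ends [ 0.5753 -0.2415  0.06  ]Traceback (most recent call last):
  File "<stdin>", line 11, in <module>
    return func(*args, **kwargs)
    result = trf(vector_fun.fun, vector_fun.jac, x0, f0, J0, lb, ub, ftol, xtol,
                 gtol, max_nfev, x_scale, loss_funct
[... 225 characters left out ...]
, verbose, callback=callback)
    f_new = fun(x_new)
    self._update_fun()
    ~~~~~~~~~~~~~~~~^^
    self.f = self.fun_wrapped(xp_copy(self.x))
             ~~~~~~~~~~~~~~~~^^^^^^^^^^^^^^^^^
    return np.atleast_1d(self.fun(x))
                         ~~~~~~~~^^^
    return self.f(x, *self.args, **self.kwargs)
           ~~~~~~^^^^^^^^^^^^^^^^^^^^^^^^^^^^^^
  File "<stdin>", line 10, in <lambda>
  File "h.py", line 11, in proj
    K,T=cam(n); q=K@(T[:3,:3].T@(np.asarray(p,float)-T[:3,3])); return q[:2]/q[2]
        ~~~^^^
  File "h.py", line 5, in cam
    m=bot.camera_model(n); return np.array(m["K"]),np.array(m["world_from_camera"])
ValueError: time passes only in moves, steps and waits
```

```bash
python3 - <<'E'
s=open('h.py').read()
s=s.replace('''def cam(n):
    m=bot''','''import functools
@functools.lru_cache
def cam(n):
    m=bot''')
s+='''
def rel(p,ydeg,o=None):
    """tool-frame shift (cm) and yaw (deg) to world TCP p with tool y at ydeg (mod 180)"""
    o=o or bot.get_obs(); M=R.from_quat(o["tool_rot"]).as_matrix()
    d=M.T@(np.asarray(p)-o["eef_pos"])*100
    c=np.degrees(np.arctan2(M[1,1],M[0,1])); w=-((ydeg-c+90)%180-90)
    return np.round([*d,w],2).tolist()
AX=np.array([.5455,.1388])
def pol(r,deg,z): a=np.radians(deg); return [AX[0]+r*np.cos(a),AX[1]+r*np.sin(a),z]
'''
open('h.py','w').write(s)
E
python3 -c "
from h import *
for z in(.231,.105): print(rel(pol(.126,131,z),41))"
```

```text
[-33.61, -10.51, 0.03, 26.21]
[-33.61, -10.51, 12.63, 26.21]
```

Request:
move_arm(
  motion=[
    {"x":-33.6,"y":-10.5,"z":0,"yaw":26.2},
    {"x":-33.6,"y":-10.5,"z":0,"yaw":26.2},
    {"x":-33.6,"y":-10.5,"z":0,"yaw":26.2},
    {"x":-33.6,"y":-10.5,"z":0,"yaw":26.2},
    {"x":-33.6,"y":-10.5,"z":0,"yaw":26.2},
    {"x":-33.6,"y":-10.5,"z":0,"yaw":26.2},
    {"x":-33.6,"y":-10.5,"z":0,"yaw":26.2},
    {"x":-33.6,"y":-10.5,"z":0,"yaw":26.2},
    {"x":-33.6,"y":-10.5,"z":5,"yaw":26.2},
    {"x":-33.6,"y":-10.5,"z":8,"yaw":26.2},
    {"x":-33.6,"y":-10.5,"z":8,"yaw":26.2},
  ],
  gripper=-0.3,
)

```text
clock: 2.68
eef_pos: [0.4598, 0.2341, 0.1491]
tool_rot: [0.414, 0.91, -0.002, -0.002]
ft_force: [-0.5, 0.1, 0.1]
grip_width: 0.0302
grasp_force: 0.0
```

```bash
python3 - <<'E'
from h import *
o=bot.get_obs();print(o["clock"],o["eef_pos"],o["grip_width"],rel(pol(.126,131,.105),41,o))
a=bot.camera("side");b=bot.camera("top")
x=cv2.resize(a[150:290,225:365],(400,400),interpolation=cv2.INTER_CUBIC)
y=cv2.resize(b[125:265,205:345],(400,400),interpolation=cv2.INTER_CUBIC)
cv2.imwrite("pics/d1.png",np.hstack([x,y]))
E
```

```text
2.675 [0.45981728 0.23409986 0.14914059] 0.030220602409025722 [-0.22, 0.24, 4.41, 0.14]
```

View pics/d1.png

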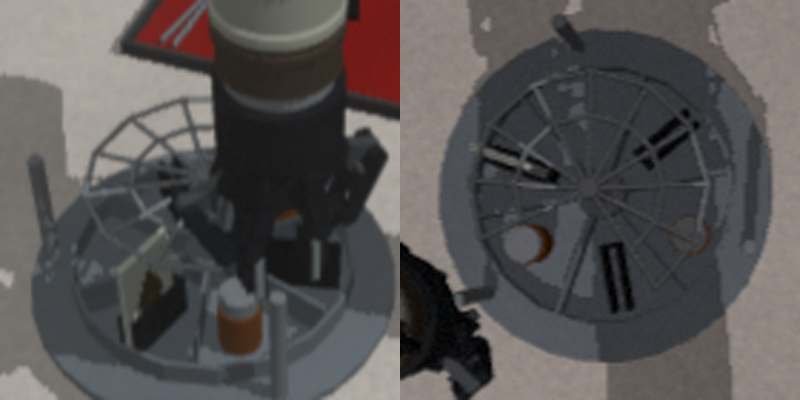

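The fingers stand just above peg1 (side crop about (270,280), top crop about (458,297)). The plate and jars are untouched. I descend around the peg.

Request:
move_arm(
  motion=[
    {"z":0},
    {"z":1.5},
    {"z":3},
    {"z":4.6},
    {"z":4.6},
    {"z":4.6},
  ],
)

```text
invalid input at $.motion[0]: expected keys x, y, z, yaw
```

Request:
move_arm(
  motion=[
    {"z":0},
    {"z":0},
    {"z":0},
  ],
  gripper=-0.58,
)

```text
invalid input at $.motion[0]: expected keys x, y, z, yaw
```

```bash
python3 - <<'E'
from h import *
o=bot.get_obs();print(o["clock"],o["eef_pos"],o["grip_width"],rel(pol(.126,131,.105),41,o))
d=o["eef_pos"][:2]-AX;print(np.hypot(*d),np.degrees(np.arctan2(d[1],d[0])))
M=R.from_quat(o["tool_rot"]).as_matrix()
t=np.linspace(0,1,20)
for k in range(20):
    s=95.1*(0.5*(t[k]*20+1)/20+ .5*(1-np.cos(np.pi*(t[k]*19+1)/20))/2) if k<19 else 95.1
    s=min(s,95.1)
    D=M.T@(np.array(pol(.126,131+s,.105))-pol(.126,131,.105))*100
    print({"x":round(D[0],1),"y":round(D[1],1),"yaw":-round(s,1)},end=", ")
E
```

```text
2.775 [0.46255707 0.23504454 0.152322  ] 0.02986997779873187 [-0.1, -0.06, 4.73, 0.11]
0.12705330007562265 130.7545552071522
{'x': np.float64(-0.0), 'y': np.float64(-0.6), 'yaw': np.float64(-2.7)}, {'x': np.float64(-0.1), 'y': np.float64(-1.3), 'yaw': np.float64(-6.0)}, {'x': np.float64(-0.2), 'y': np.float64(-2.2), 'yaw': np.float64(-10.0)}, {'x': np.float64(-0.4), 'y': np.float64(-3.1), 'yaw': np.float64(-14.4)}, {'x': np.float64(-0.7), 'y': np.float64(-4.2), 'yaw': np.float64(-19.4)}, {'x': np.float64(-1.1), 'y': np.float64(-5.3), 'yaw': np.float64(-24.7)}, {'x': np.float64(-1.7), 'y': np.float64(-6.4), 'yaw': np.float64(-30.4)}, {'x': np.float64(-2.4), 'y': np.float64(-7.5), 'yaw': np.float64(-36.3)}, {'x': np.float64(-3.3), 'y': np.float64(-8.5), 'yaw': np.float64(-42.5)}, {'x': np.float64(-4.3), 'y': np.float64(-9.5), 'yaw': np.float64(-48.7)}, {'x': np.float64(-5.3), 'y': np.float64(-10.3), 'yaw': np.float64(-54.9)}, {'x': np.float64(-6.5), 'y': np.float64(-11.0), 'yaw': np.float64(-61.0)}, {'x': np.float64(-7.7), 'y': np.float64(-11.6), 'yaw': np.float64(-67.0)}, {'x': np.float64(-8.8), 'y': np.float64(-12.0), 'yaw': np.float64(-72.7)}, {'x': np.float64(-10.0), 'y': np.float64(-12.3), 'yaw': np.float64(-78.0)}, {'x': np.float64(-11.0), 'y': np.float64(-12.5), 'yaw': np.float64(-82.9)}, {'x': np.float64(-12.0), 'y': np.float64(-12.6), 'yaw': np.float64(-87.4)}, {'x': np.float64(-12.9), 'y': np.float64(-12.6), 'yaw': np.float64(-91.3)}, {'x': np.float64(-13.6), 'y': np.float64(-12.6), 'yaw': np.float64(-94.7)}, {'x': np.float64(-13.7), 'y': np.float64(-12.6), 'yaw': -95.1},
```

Request:
move_arm(
  motion=[
    {"x":0,"y":0,"z":1.5,"yaw":0},
    {"x":0,"y":0,"z":3,"yaw":0},
    {"x":0,"y":0,"z":4.6,"yaw":0},
    {"x":0,"y":0,"z":4.6,"yaw":0},
    {"x":0,"y":0,"z":4.6,"yaw":0},
  ],
)

```text
clock: 3.4
eef_pos: [0.4629, 0.234, 0.1054]
tool_rot: [0.415, 0.91, 0.0, 0.0]
ft_force: [-0.4, 0.7, -0.0]
grip_width: 0.0302
grasp_force: 0.0
```

Request:
move_arm(
  motion=[
    {"x":0,"y":0,"z":0,"yaw":0},
    {"x":0,"y":0,"z":0,"yaw":0},
    {"x":0,"y":0,"z":0,"yaw":0},
  ],
  gripper=-0.58,
)

```text
clock: 3.78
eef_pos: [0.463, 0.2341, 0.1056]
tool_rot: [0.415, 0.91, 0.0, 0.0]
ft_force: [0.2, -0.7, 0.5]
grip_width: 0.0177
grasp_force: 0.0
```

Request:
move_arm(
  motion=[
    {"x":0,"y":-0.6,"z":0,"yaw":-2.7},
    {"x":-0.1,"y":-1.3,"z":0,"yaw":-6},
    {"x":-0.2,"y":-2.2,"z":0,"yaw":-10},
    {"x":-0.4,"y":-3.1,"z":0,"yaw":-14.4},
    {"x":-0.7,"y":-4.2,"z":0,"yaw":-19.4},
    {"x":-1.1,"y":-5.3,"z":0,"yaw":-24.7},
    {"x":-1.7,"y":-6.4,"z":0,"yaw":-30.4},
    {"x":-2.4,"y":-7.5,"z":0,"yaw":-36.3},
    {"x":-3.3,"y":-8.5,"z":0,"yaw":-42.5},
    {"x":-4.3,"y":-9.5,"z":0,"yaw":-48.7},
    {"x":-5.3,"y":-10.3,"z":0,"yaw":-54.9},
    {"x":-6.5,"y":-11,"z":0,"yaw":-61},
    {"x":-7.7,"y":-11.6,"z":0,"yaw":-67},
    {"x":-8.8,"y":-12,"z":0,"yaw":-72.7},
    {"x":-10,"y":-12.3,"z":0,"yaw":-78},
    {"x":-11,"y":-12.5,"z":0,"yaw":-82.9},
    {"x":-12,"y":-12.6,"z":0,"yaw":-87.4},
    {"x":-12.9,"y":-12.6,"z":0,"yaw":-91.3},
    {"x":-13.6,"y":-12.6,"z":0,"yaw":-94.7},
    {"x":-13.7,"y":-12.6,"z":0,"yaw":-95.1},
  ],
)

```text
clock: 6.28
eef_pos: [0.4579, 0.0477, 0.1055]
tool_rot: [-0.391, 0.92, -0.0, 0.0]
ft_force: [-0.2, -0.1, -0.1]
grip_width: 0.0184
grasp_force: 0.0
```

Request:
move_arm(
  motion=[
    {"x":0,"y":0,"z":0,"yaw":0},
    {"x":0,"y":0,"z":0,"yaw":0},
    {"x":0,"y":0,"z":0,"yaw":0},
    {"x":0,"y":0,"z":0,"yaw":0},
  ],
  gripper=-0.8,
)

```text
clock: 6.78
eef_pos: [0.4576, 0.0479, 0.1055]
tool_rot: [-0.392, 0.92, -0.0, 0.0]
ft_force: [-0.3, -1.0, 3.4]
grip_width: 0.0101
grasp_force: 58.5
```

```bash
python3 - <<'E'
from h import *
o=bot.get_obs();print(o["clock"],o["eef_pos"],o["grip_width"],o["grasp_force"],o["ft_force"],rel(pol(.126,226.1,.105),136.1,o))
E
```

```text
6.775 [0.45761742 0.04786448 0.10552284] 0.010137734958281892 58.53307664394379 [-0.31232184 -1.01823907  3.36763732] [-0.05, -0.03, 0.05, 0.0]
```

Request:
move_arm(
  motion=[
    {"x":0,"y":0,"z":0,"yaw":0},
    {"x":0,"y":0,"z":0,"yaw":0},
    {"x":0,"y":0,"z":0,"yaw":0},
  ],
  gripper=-0.3,
)

```text
clock: 7.15
eef_pos: [0.4575, 0.0481, 0.1051]
tool_rot: [-0.392, 0.92, 0.0, -0.0]
ft_force: [0.8, 0.6, -0.9]
grip_width: 0.0298
grasp_force: 0.0
```

Request:
move_arm(
  motion=[
    {"x":0,"y":0,"z":-3,"yaw":0},
    {"x":0,"y":0,"z":-6,"yaw":0},
    {"x":0,"y":0,"z":-12,"yaw":0},
    {"x":0,"y":0,"z":-18,"yaw":0},
    {"x":0,"y":0,"z":-20,"yaw":0},
    {"x":0,"y":-10,"z":-20,"yaw":0},
    {"x":0,"y":-18,"z":-20,"yaw":0},
    {"x":0,"y":-18,"z":-20,"yaw":0},
    {"x":0,"y":-18,"z":-20,"yaw":0},
  ],
)

```text
clock: 8.28
eef_pos: [0.589, -0.0796, 0.3021]
tool_rot: [-0.39, 0.921, 0.001, -0.002]
ft_force: [0.1, 0.7, -0.8]
grip_width: 0.03
grasp_force: 0.0
```

```bash
python3 - <<'E'
from h import *
o=bot.get_obs();print(o["clock"],o["eef_pos"],o["grip_width"])
a=bot.camera("side");b=bot.camera("top")
cv2.imwrite("pics/s2.png",a);cv2.imwrite("pics/t2.png",b)
x=cv2.resize(a[160:300,230:370],(400,400),interpolation=cv2.INTER_CUBIC)
y=cv2.resize(b[140:240,220:320],(400,400),interpolation=cv2.INTER_CUBIC)
cv2.imwrite("pics/d2.png",np.hstack([x,y]))
for z in(.118,.028):
  for r in(.047,.072,.097): print(z,r,proj("side",pol(r,166.1,z)),proj("top",pol(r,166.1,z)))
for c in("side","top"): print(c,[(round(r["score"],2),np.round(r["centre"]).tolist(),int(r["mask"].sum())) for r in bot.cut_out(c,"plate")])
E
```

```text
8.275 [ 0.58899768 -0.07955656  0.3021151 ] 0.030036104372948968
0.118 0.047 [316.86313346 223.53539908] [265.81437574 211.31982465]
0.118 0.072 [327.47992899 228.16610321] [262.82247603 222.65921104]
0.118 0.097 [338.32344043 232.89569351] [259.82352753 234.02531253]
0.028 0.047 [317.48190073 252.4076766 ] [271.2877737  211.07735989]
0.028 0.072 [327.44596379 257.03709567] [268.60735746 221.25787252]
0.028 0.097 [337.60946719 261.75917704] [265.9212722  231.45991672]
side [(0.74, [236.0, 328.0], 503), (0.63, [344.0, 268.0], 712)]
top [(0.75, [205.0, 163.0], 156), (0.51, [222.0, 265.0], 106)]
```

View pics/d2.png

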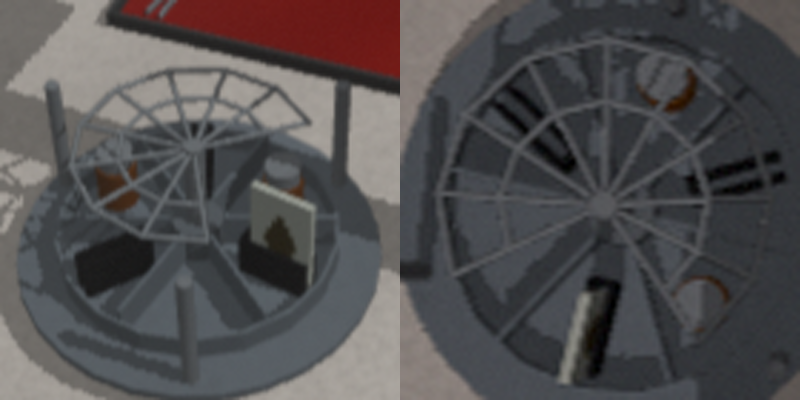

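The plate stands upright in the opening: its top corners in the side view are at about (317,224) and (340,235), as predicted to within 2 px. Both jars still stand. I grip the plate by its narrow side edges (closing along the radius) so that it can be pivoted to the clip's 30° lean.

```bash
python3 -c "
from h import *
for z in(.2,.074): print(rel(pol(.073,166.1,z),166.1))"
```

```text
[-9.0, 24.17, 10.57, -29.95]
[-9.0, 24.17, 23.17, -29.95]
```

Request:
move_arm(
  motion=[
    {"x":-4,"y":12,"z":0,"yaw":-10},
    {"x":-9,"y":24.2,"z":0,"yaw":-20},
    {"x":-9,"y":24.2,"z":4,"yaw":-30},
    {"x":-9,"y":24.2,"z":8,"yaw":-30},
    {"x":-9,"y":24.2,"z":10.5,"yaw":-30},
    {"x":-9,"y":24.2,"z":10.5,"yaw":-30},
    {"x":-9,"y":24.2,"z":10.5,"yaw":-30},
    {"x":-9,"y":24.2,"z":10.5,"yaw":-30},
  ],
  gripper=0.55,
)

```text
clock: 9.48
eef_pos: [0.4771, 0.1556, 0.2028]
tool_rot: [-0.616, 0.788, -0.001, 0.002]
ft_force: [-0.4, -0.6, -0.1]
grip_width: 0.0662
grasp_force: 0.0
```

```bash
python3 -c "
from h import *
o=bot.get_obs();print(o['eef_pos'],o['grip_width'])
for z in(.2,.074): print(rel(pol(.073,166.1,z),166.1))"
```

```text
[0.4771138  0.15562558 0.20279808] 0.06623116603085147
[-0.01, 0.26, 0.28, -0.05]
[0.02, 0.31, 12.88, -0.05]
```

Request:
move_arm(
  motion=[
    {"x":0,"y":0,"z":3,"yaw":0},
    {"x":0,"y":0,"z":6,"yaw":0},
    {"x":0,"y":0,"z":8.5,"yaw":0},
    {"x":0,"y":0,"z":11,"yaw":0},
    {"x":0,"y":0,"z":12.6,"yaw":0},
    {"x":0,"y":0,"z":12.6,"yaw":0},
    {"x":0,"y":0,"z":12.6,"yaw":0},
  ],
)

```text
clock: 10.35
eef_pos: [0.4775, 0.1553, 0.0789]
tool_rot: [-0.616, 0.788, -0.001, 0.003]
ft_force: [-9.3, -1.6, 19.7]
grip_width: 0.0663
grasp_force: 9.3
```

Request:
move_arm(
  motion=[
    {"x":0,"y":0,"z":0,"yaw":0},
    {"x":0,"y":0,"z":0,"yaw":0},
    {"x":0,"y":0,"z":0,"yaw":0},
    {"x":0,"y":0,"z":0,"yaw":0},
    {"x":0,"y":0,"z":0,"yaw":0},
  ],
  gripper=0.0,
)

```text
clock: 10.98
eef_pos: [0.4779, 0.1566, 0.0788]
tool_rot: [-0.616, 0.788, -0.0, 0.004]
ft_force: [-6.8, 0.7, 17.6]
grip_width: 0.0492
grasp_force: 58.7
```

The tool met about 18 N, probably the inner finger against the spindle top, but the grip is at plate width (49 mm). I lift straight out now.

Request:
move_arm(
  motion=[
    {"x":0,"y":0,"z":-1,"yaw":0},
    {"x":0,"y":0,"z":-2.5,"yaw":0},
    {"x":0,"y":0,"z":-5,"yaw":0},
    {"x":0,"y":0,"z":-8,"yaw":0},
    {"x":0,"y":0,"z":-12,"yaw":0},
    {"x":0,"y":0,"z":-16,"yaw":0},
    {"x":0,"y":0,"z":-19,"yaw":0},
    {"x":0,"y":0,"z":-19,"yaw":0},
    {"x":0,"y":0,"z":-19,"yaw":0},
  ],
)

```text
clock: 12.1
eef_pos: [0.4751, 0.1554, 0.2639]
tool_rot: [-0.616, 0.788, 0.0, -0.0]
ft_force: [-0.2, 0.5, -0.0]
grip_width: 0.049
grasp_force: 61.9
```

```bash
python3 - <<'E'
from h import *
np.set_printoptions(precision=4,suppress=True)
a=bot.camera("side");b=bot.camera("top")
o=bot.get_obs();print(o["clock"],o["eef_pos"],o["tool_rot"],o["grip_width"],o["grasp_force"],o["ft_force"],np.degrees(o["joint_pos"]))
cv2.imwrite("pics/s3.png",a);cv2.imwrite("pics/t3.png",b)
u=proj("side",o["eef_pos"]);print(u,proj("side",o["eef_pos"]-[0,0,.05]))
c,r=np.int32(u);x=cv2.resize(a[max(r-50,0):r+50,c-50:c+50],(400,400),interpolation=cv2.INTER_CUBIC)
y=cv2.resize(a[160:300,230:370],(400,400),interpolation=cv2.INTER_CUBIC)
cv2.imwrite("pics/d3.png",np.hstack([x,y]));print("crop origin",c-50,r-50)
E
```

```text
12.2 [0.4746 0.1554 0.263 ] [-0.6163  0.7875  0.0004 -0.0013] 0.04885842215744262 61.86281204223633 [ 0.2273 -0.4423 -1.6625] [ 18.1298  13.1996   4.234   81.193   -0.0073 -57.9633]
[328.2009 172.5172] [328.1508 193.0941]
crop origin 278 122
```

View pics/d3.png

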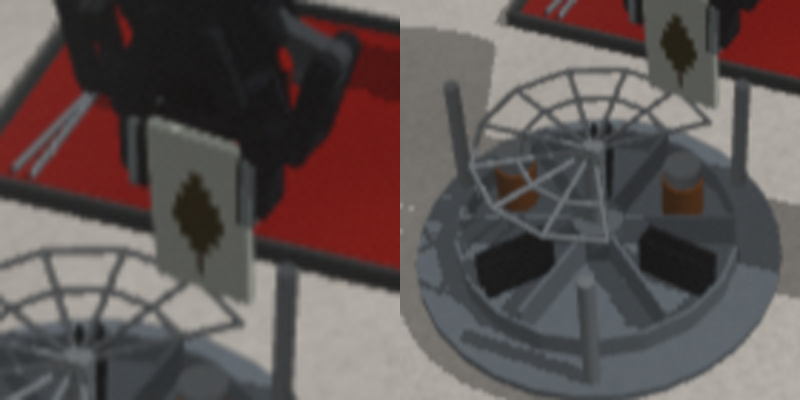

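The crop shows the white plate held by its side edges at side px (315,152)-(340,197). Its foot is at (329,193), about 50 mm below the TCP, and the jars still stand. I now tilt the plate about the grip by pressing its foot against the outside of the fixed near tray rim.

```bash
python3 -c "
from h import *
print(rel([.353,-.17,.263],87.1), rel([.353,-.17,.06],87.1))"
```

```text
[34.5, 3.98, 0.06, 78.99] [34.47, 3.94, 20.36, 78.99]
```

Request:
move_arm(
  motion=[
    {"x":6,"y":0.7,"z":0,"yaw":10},
    {"x":12,"y":1.4,"z":0,"yaw":20},
    {"x":18,"y":2,"z":0,"yaw":30},
    {"x":24,"y":2.8,"z":0,"yaw":40},
    {"x":30,"y":3.5,"z":0,"yaw":50},
    {"x":34.5,"y":4,"z":0,"yaw":60},
    {"x":34.5,"y":4,"z":0,"yaw":70},
    {"x":34.5,"y":4,"z":0,"yaw":79},
    {"x":34.5,"y":4,"z":6,"yaw":79},
    {"x":34.5,"y":4,"z":12,"yaw":79},
    {"x":34.5,"y":4,"z":16,"yaw":79},
    {"x":34.5,"y":4,"z":18,"yaw":79},
    {"x":34.5,"y":4,"z":18,"yaw":79},
    {"x":34.5,"y":4,"z":18,"yaw":79},
    {"x":34.5,"y":4,"z":18,"yaw":79},
  ],
)

```text
clock: 14.08
eef_pos: [0.3546, -0.17, 0.0853]
tool_rot: [0.025, 1.0, -0.0, 0.001]
ft_force: [-0.9, -0.1, 0.3]
grip_width: 0.0488
grasp_force: 61.9
```

```bash
python3 - <<'E'
from h import *
np.set_printoptions(precision=4,suppress=True)
for _ in range(3): a=bot.camera("side");b=bot.camera("top")
cv2.imwrite("pics/s4.png",a);cv2.imwrite("pics/t4.png",b)
o=bot.get_obs();print(o["clock"],o["eef_pos"],o["tool_rot"],o["ft_force"],rel([.353,-.17,.06],87.1,o))
for c in("side","top"):
  for r in bot.cut_out(c,"plate"):
    m=r["mask"].astype(np.uint8); k=cv2.minAreaRect(cv2.findNonZero(m)); print(c,r["score"],m.sum(),k,cv2.boxPoints(k).tolist())
f=o["eef_pos"]
print("pred foot",proj("side",f-[0,0,.051]),"top",proj("side",f+[0,0,.039]),proj("top",f-[0,0,.051]))
for i,(c,s) in enumerate((("side",a),("top",b))):
  pass
# rim near edge positions from top image: column scan at predicted foot column
for y in(-.2,-.23,-.26,-.29):
  u=proj("top",[.37,y,.018]); col=b[int(u[1])-12:int(u[1])+16,int(round(u[0]))].astype(int); print(u,[tuple(q) for q in col[::1]][:28])
E
```

```text
14.375 [ 0.3539 -0.1696  0.0847] [ 0.0252  0.9997 -0.0002  0.0004] [0.1331 0.0622 0.0284] [0.09, -0.04, 2.47, 0.01]
side 0.89 652 ((268.8641357421875, 343.8754577636719), (23.097496032714844, 40.54347610473633), 42.51044845581055) [[246.65280151367188, 351.01507568359375], [274.0490417480469, 321.1282958984375], [291.0754699707031, 336.73583984375], [263.6792297363281, 366.62261962890625]]
side 0.46 8851 ((299.40435791015625, 243.5746612548828), (111.20233917236328, 127.22844696044922), 88.88761138916016) [[234.7227020263672, 189.21896362304688], [361.92718505859375, 186.74899291992188], [364.08599853515625, 297.93035888671875], [236.88153076171875, 300.40032958984375]]
top 0.52 180 ((166.01153564453125, 205.45770263671875), (34.6437873840332, 6.665640354156494), 15.255120277404785) [[148.42308044433594, 204.11538696289062], [150.1769256591797, 197.68463134765625], [183.59999084472656, 206.80001831054688], [181.8461456298828, 213.23077392578125]]
top 0.46 15 ((413.0, 276.0), (2.0, 6.0), 90.0) [[410.0, 275.0], [416.0, 275.0], [416.0, 277.0], [410.0, 277.0]]
top 0.44 90 ((422.864868164
[... 4634 characters left out ...]
4(44)), (np.int64(28), np.int64(28), np.int64(26)), (np.int64(45), np.int64(44), np.int64(44)), (np.int64(76), np.int64(80), np.int64(83)), (np.int64(123), np.int64(130), np.int64(138)), (np.int64(126), np.int64(131), np.int64(140)), (np.int64(126), np.int64(130), np.int64(139)), (np.int64(126), np.int64(131), np.int64(140)), (np.int64(128), np.int64(132), np.int64(141)), (np.int64(128), np.int64(133), np.int64(142)), (np.int64(128), np.int64(133), np.int64(142)), (np.int64(126), np.int64(131), np.int64(139)), (np.int64(123), np.int64(128), np.int64(137)), (np.int64(124), np.int64(129), np.int64(138)), (np.int64(121), np.int64(125), np.int64(134)), (np.int64(89), np.int64(94), np.int64(98))]
```

Request:
move_arm(
  motion=[
    {"x":0,"y":0,"z":1.5,"yaw":0},
    {"x":0,"y":0,"z":2.5,"yaw":0},
    {"x":0,"y":0,"z":2.5,"yaw":0},
    {"x":-0.8,"y":0,"z":2.5,"yaw":0},
    {"x":-0.8,"y":0,"z":2.5,"yaw":0},
    {"x":-0.8,"y":0,"z":2.5,"yaw":0},
  ],
)

```text
clock: 15.22
eef_pos: [0.362, -0.17, 0.0595]
tool_rot: [0.025, 1.0, -0.0, 0.0]
ft_force: [-0.3, -0.6, 0.8]
grip_width: 0.0491
grasp_force: 61.9
```

Request:
move_arm(
  motion=[
    {"x":-0.4,"y":0,"z":0,"yaw":0},
    {"x":-0.8,"y":0,"z":0,"yaw":0},
    {"x":-1.2,"y":0,"z":0,"yaw":0},
    {"x":-1.2,"y":0,"z":0,"yaw":0},
  ],
)

```text
clock: 15.72
eef_pos: [0.3704, -0.1699, 0.0585]
tool_rot: [0.026, 1.0, 0.0, -0.004]
ft_force: [-7.3, 0.9, 4.5]
grip_width: 0.0491
grasp_force: 62.1
```

Request:
move_arm(
  motion=[
    {"x":-0.4,"y":0,"z":0.1,"yaw":0},
    {"x":-0.8,"y":0,"z":0.2,"yaw":0},
    {"x":-1.2,"y":0,"z":0.3,"yaw":0},
    {"x":-1.2,"y":0,"z":0.3,"yaw":0},
  ],
)

```text
clock: 16.23
eef_pos: [0.3812, -0.1697, 0.055]
tool_rot: [0.025, 1.0, 0.001, -0.005]
ft_force: [-7.6, 1.6, 3.6]
grip_width: 0.0489
grasp_force: 63.2
```

Request:
move_arm(
  motion=[
    {"x":-0.4,"y":0,"z":0.2,"yaw":0},
    {"x":-0.8,"y":0,"z":0.4,"yaw":0},
    {"x":-0.8,"y":0,"z":0.4,"yaw":0},
  ],
)

```text
clock: 16.6
eef_pos: [0.3899, -0.1704, 0.0515]
tool_rot: [0.025, 1.0, 0.001, -0.004]
ft_force: [-6.8, 0.5, 5.4]
grip_width: 0.0487
grasp_force: 64.6
```

```bash
python3 - <<'E'
from h import *
np.set_printoptions(precision=4,suppress=True)
for _ in range(3): a=bot.camera("side")
cv2.imwrite("pics/s5.png",a)
o=bot.get_obs();print(o["clock"],o["eef_pos"],o["tool_rot"],o["ft_force"],o["ft_torque"])
f=o["eef_pos"]
print("pred foot/top",proj("side",f-[0,0,.051]),proj("side",f+[0,0,.039]))
g=a[130:190,385:440].min(axis=2)
w=(a.min(axis=2)>85)&(np.ptp(a.astype(int),axis=2)<45)
for r in range(130,188,2): print(r,''.join('#' if w[r,c] else ('r' if int(a[r,c,2])>int(a[r,c,1])+40 else '.') for c in range(375,450)))
E
```

```text
16.75 [ 0.3898 -0.1704  0.0515] [ 0.0254  0.9997  0.0008 -0.0039] [-7.3377  1.2432  5.6579] [0.3314 1.9817 0.0245]
pred foot/top [394.89   178.7529] [398.515  151.3013]
130 r..................................########################################
132 rrrrrrrrrr.........................########################################
134 rrrrrrrrrrr..............................##################################
136 rrrrrrrrrr.................................################################
138 rrrrrrrrrr........................rrr......################################
140 rrrrrrrrrr.......................rrrrrr...#################################
142 rrrrrrrrrr.......................rrrrr...##################################
144 rrrrrrrrrr......................rrrrr....##################################
146 rrrrrrrrrrr....................rrrrrr...###################################
148 rrrrrrrrrrrrr.................rrrrrr...####################################
150 rrrrrrrrrrrrrr................rrrrr...#####################################
152 rrrrrrrrrrrrrr................rrrr....#########
[... 688 characters left out ...]
rrrrr....###...#############################################
172 rrrrrrrrrrrrrrrrrrrrrrr.####..#############################################
174 rrrrrrrrrrrrrrrrrrrrrrr..##################################################
176 rrrrrrrrrrrrrrrrrrrrrrrr.##################################################
178 rrrrrrrrrrrrrrrrrrrrrrrr..#################################################
180 rrrrrrrrrrrrrrrrrrrrrrrr..#################################################
182 rrrrrrrrrrrrrrrrrrrrrrr....################################################
184 rrrrrrrrrrrrrrrrrrrrrr....#################################################
186 rrrrrrrrrrrrrrrrrrrrr....##################################################
```

Request:
move_arm(
  motion=[
    {"x":-0.4,"y":0,"z":0.15,"yaw":0},
    {"x":-0.8,"y":0,"z":0.25,"yaw":0},
    {"x":-0.8,"y":0,"z":0.25,"yaw":0},
  ],
)

```text
clock: 17.12
eef_pos: [0.3971, -0.1708, 0.0485]
tool_rot: [0.025, 1.0, 0.001, -0.005]
ft_force: [-7.8, 0.8, 3.3]
grip_width: 0.049
grasp_force: 64.7
```

Request:
move_arm(
  motion=[
    {"x":0.8,"y":0,"z":-0.3,"yaw":0},
    {"x":1.5,"y":0,"z":-3,"yaw":0},
    {"x":1.5,"y":0,"z":-8,"yaw":-8},
    {"x":1.5,"y":0,"z":-13,"yaw":-16},
    {"x":1.5,"y":0,"z":-16,"yaw":-20.5},
    {"x":1.5,"y":0,"z":-16,"yaw":-20.5},
    {"x":1.5,"y":0,"z":-16,"yaw":-20.5},
  ],
)

```text
clock: 18.0
eef_pos: [0.3865, -0.1711, 0.2093]
tool_rot: [-0.153, 0.988, 0.0, 0.0]
ft_force: [0.5, -0.3, -0.6]
grip_width: 0.049
grasp_force: 64.5
```

```bash
cat >> h.py <<'E'
SL=np.array([.5775,-.240,np.radians(17.7)])
H=np.array([np.cos(SL[2]),np.sin(SL[2]),0])
TH=np.radians(30.)
def tcp(s,lat=0,n=0,th=None):   # TCP for plate foot at slot coords (n,lat,s)
    th=TH if th is None else th
    f=clip(SL,(n,lat,s)); return f+H*.075*np.sin(th)+np.array([0,0,.075*np.cos(th)-.024])
E
python3 -c "
from h import *
print(tcp(.085),rel(tcp(.085),107.7))"
```

```text
[ 0.65371292 -0.21567736  0.17456406] [-24.13, -12.32, 3.48, -0.13]
```

Request:
move_arm(
  motion=[
    {"x":-5,"y":-2.5,"z":0,"yaw":0},
    {"x":-10,"y":-5,"z":0,"yaw":0},
    {"x":-15,"y":-7.5,"z":0,"yaw":0},
    {"x":-20,"y":-10,"z":0,"yaw":0},
    {"x":-24.1,"y":-12.3,"z":0,"yaw":0},
    {"x":-24.1,"y":-12.3,"z":2,"yaw":0},
    {"x":-24.1,"y":-12.3,"z":3.5,"yaw":0},
    {"x":-24.1,"y":-12.3,"z":3.5,"yaw":0},
    {"x":-24.1,"y":-12.3,"z":3.5,"yaw":0},
    {"x":-24.1,"y":-12.3,"z":3.5,"yaw":0},
  ],
)

```text
clock: 19.25
eef_pos: [0.6538, -0.2157, 0.1766]
tool_rot: [-0.153, 0.988, -0.001, 0.001]
ft_force: [0.6, -0.3, -0.7]
grip_width: 0.0489
grasp_force: 64.4
```

```bash
python3 - <<'E'
from h import *
np.set_printoptions(precision=4,suppress=True)
for _ in range(2): a=bot.camera("side");b=bot.camera("top")
cv2.imwrite("pics/s6.png",a);cv2.imwrite("pics/t6.png",b)
o=bot.get_obs();f=o["eef_pos"];print(o["clock"],f,o["ft_force"],rel(tcp(.085),107.7,o))
l=np.array([-H[1],H[0],0])
for th in(26,30,34):
  t=np.radians(th);z=H*np.sin(t)+[0,0,np.cos(t)];n=np.cross(l,z);piv=f+[0,0,.024]
  print(th,[np.round(proj("side",piv+z*k+l*w),1).tolist() for w in(.025,-.025) for k in(-.075,.015)])
for s in (130,):
  w=(a.min(axis=2)>85)
x=cv2.resize(a[60:160,285:385],(500,500),interpolation=cv2.INTER_CUBIC)
y=cv2.resize(b[140:200,410:470],(300,300),interpolation=cv2.INTER_CUBIC)
y=np.vstack([y,np.zeros((200,300,3),np.uint8)])
cv2.imwrite("pics/d6.png",np.hstack([x,y]))
g=a.astype(int)
for r in range(90,150,1): print(r,' '.join('%3d'%min(g[r,c].min(),999) for c in range(312,352)))
E
```

```text
19.45 [ 0.6537 -0.2156  0.1758] [ 0.041  -0.6596  0.2445] [-0.0, -0.01, 0.12, -0.1]
26 [[316.0, 116.1], [299.5, 88.4], [316.0, 105.6], [300.0, 78.3]]
30 [[317.8, 115.2], [299.1, 88.5], [317.8, 104.8], [299.7, 78.5]]
34 [[319.5, 114.3], [298.7, 88.7], [319.4, 103.9], [299.3, 78.7]]
90 145 146 147 147 146 147 146 146 146 146 146 147 146 146 146 145 145 144 145 145 145 144 144 144 145 144 146 146 146 146 145 147 147 146 146 146 147 146 146 145
91 146 146 147 147 146 146 147 146 147 147 146 146 147 146 147 146 145 145 144 144 145 144 143 144 145 146 146 145 145 145 145 146 146 146 146 147 146 145 145 145
92 146 146 147 147 146 146 147 146 148 147 147 147 148 147 147 147 147 145 144 143 143 144 143 144 144 146 146 145 146 146 146 146 144 146 145 145 145 146 145 145
93 146 146 146 146 146 148 147 147 147 149 147 148 147 147 147 147 146 146 145 143 145 144 144 145 145 144 145 145 145 146 146 146 146 146 145 145 144 145 145 145
94 144 146 146 146 146 148 146 147 147 148 148 146 147 147 146 146 147 146 146 145 145 145 144 145 145 145 145 145 144 145 145 146 146 146 145 145 143 144 145 144
95 
[... 8311 characters left out ...]
  23  24  27  25  23  26  24  25  24  25  24
146  24  23  25  24  23  23  24  24  22  24  24  22  24  25  22  21  22  24  23  22  22  22  24  21  24  20  23  23  22  22  23  25  26  26  25  26  25  25  26  25
147  24  23  25  25  26  24  24  26  24  23  24  22  24  23  23  23  23  24  23  22  23  21  22  23  23  22  21  21  21  22  24  24  24  25  24  26  25  26  25  23
148  23  24  24  28  26  27  27  26  26  24  23  23  25  23  23  25  25  21  24  23  21  22  22  22  23  22  22  21  21  22  23  26  27  25  25  25  24  26  25  22
149  23  21  25  28  28  28  27  28  27  26  25  26  25  26  24  22  21  22  24  22  24  22  22  23  22  23  20  21  21  21  23  23  26  25  27  26  24  25  23  22
```

```bash
python3 - <<'E'
from h import *
a=cv2.imread("pics/s6.png");b=cv2.imread("pics/t6.png")
f=np.array([.6537,-.2156,.1758]);l=np.array([-H[1],H[0],0])
x=cv2.resize(a[65:145,285:350],(455,560),interpolation=cv2.INTER_CUBIC)
y=cv2.resize(b[140:200,405:465],(336,336),interpolation=cv2.INTER_CUBIC)
x=np.clip(x*1.3,0,255).astype(np.uint8);y=np.clip(y*1.5,0,255).astype(np.uint8)
A=lambda p:tuple(int(v) for v in (proj("side",p)-[285,65])*7+3)
z=H*.5+[0,0,np.cos(TH)];n=np.cross(l,z);piv=f+[0,0,.024]
for w in(.025,-.025):
  for k in(-.075,.015):
    for q in(.003,-.003): cv2.circle(x,A(piv+z*k+l*w+n*q),3,(0,255,0),1)
for w in(.02,-.02):
  for q in(.008,-.008): cv2.circle(x,A(clip(SL,(q,w,.037))),3,(255,255,0),1)
  cv2.circle(x,A(clip(SL,(0,w,0))),3,(255,0,255),1)
o=np.zeros((560,791,3),np.uint8);o[:,:455]=x;o[:336,455:]=y;cv2.imwrite("pics/e6.png",o)
E
```

```text
(no output)
```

View pics/e6.png

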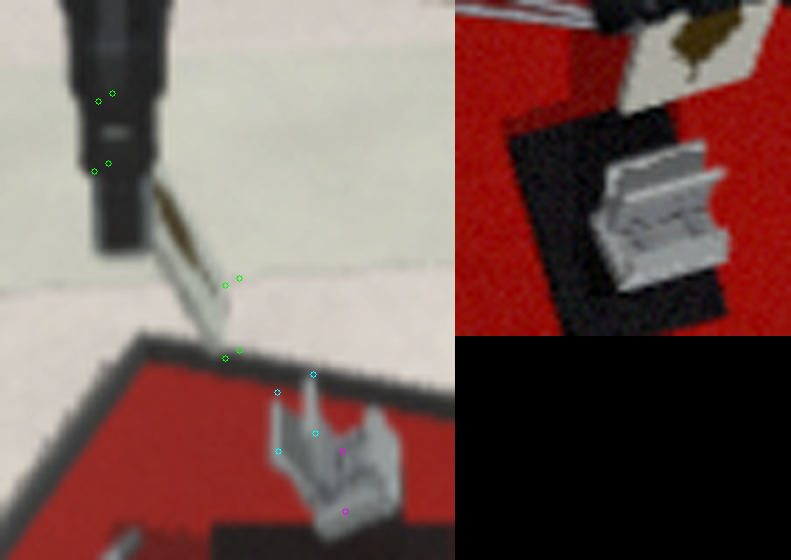

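The tilt worked: in the side crop the plate leans with its foot at (215,345)-(228,290), about 27-28° and parallel to the clip axis. The clip lips are at (275,400-465) and (310,375). In the top crop the foot edge runs (620,112)-(752,75) and lies parallel to the lips. I now triangulate foot and mouth relative to each other.

```bash
python3 - <<'E'
from h import *
np.set_printoptions(precision=4,suppress=True)
ft,e1=tri(("side",315.3,108.7),("top",446.2,156.7))
mo,e2=tri(("side",326.3,124.45),("top",442.2,170.25))
print("foot",ft,e1,"mouth",mo,e2)
d=mo-ft;l=np.array([-H[1],H[0],0]);z=H*.5+[0,0,np.cos(TH)];n=np.cross(l,z)
print("mouth-foot in n,l,z (mm)",np.array([n@d,l@d,z@d])*1000)
print("model foot",clip(SL,(0,0,.085)),"model mouth",clip(SL,(0,0,.037)))
# yaw check in top
for A,B in(((620,112),(752,75)),((610,165),(705,142)),((630,195),(727,170))): print(np.degrees(np.arctan2(B[1]-A[1],B[0]-A[0])))
# lateral ends in top
u=lambda x,y:(405+(x-455-2.5)/5.6,140+(y-2.5)/5.6)
e=[atz("top",*u(620,112),ft[2]),atz("top",*u(752,75),ft[2])]
g=[atz("top",*u(617,180),mo[2]),atz("top",*u(716,155),mo[2])]
print((e[0]+e[1])/2,(g[0]+g[1])/2, l@((e[0]+e[1])/2-(g[0]+g[1])/2), np.linalg.norm(e[0]-e[1]),np.linalg.norm(g[0]-g[1]))
M=R.from_quat(bot.get_obs()["tool_rot"]).as_matrix()
print("tool-axis of -z_c, n, l:",M.T@-z,M.T@n,M.T@l)
E
```

```text
foot [ 0.6215 -0.2281  0.1372] 0.006646564216361152 mouth [ 0.5963 -0.2368  0.0873] 0.0024108582964089305
mouth-foot in n,l,z (mm) [  1.8917  -0.6342 -56.5852]
model foot [ 0.618  -0.2271  0.1336] model mouth [ 0.5951 -0.2344  0.092 ]
-15.658345299019706
-13.6097318958122
-14.452428251092979
[ 0.6193 -0.2282  0.1372] [ 0.5969 -0.2374  0.0873] 0.0019807506358226977 0.05141806459848555 0.04069959387628119
tool-axis of -z_c, n, l: [ 0.501  -0.0001  0.8654] [-0.8654  0.0019  0.501 ] [ 0.0017  1.     -0.0009]
```

Request:
move_arm(
  motion=[
    {"x":1,"y":-0.1,"z":1.73,"yaw":0},
    {"x":2,"y":-0.1,"z":3.46,"yaw":0},
    {"x":2.5,"y":-0.1,"z":4.33,"yaw":0},
    {"x":2.5,"y":-0.1,"z":4.33,"yaw":0},
    {"x":2.5,"y":-0.1,"z":4.33,"yaw":0},
  ],
)

```text
clock: 20.08
eef_pos: [0.6308, -0.2241, 0.1325]
tool_rot: [-0.153, 0.988, -0.0, 0.001]
ft_force: [-0.4, 1.0, -0.1]
grip_width: 0.0489
grasp_force: 64.4
```

Request:
move_arm(
  motion=[
    {"x":0.25,"y":0,"z":0.43,"yaw":0},
    {"x":0.5,"y":0,"z":0.87,"yaw":0},
    {"x":0.5,"y":0,"z":0.87,"yaw":0},
    {"x":0.5,"y":0,"z":0.87,"yaw":0},
  ],
)

```text
clock: 20.58
eef_pos: [0.6252, -0.2256, 0.1228]
tool_rot: [-0.153, 0.988, 0.0, -0.0]
ft_force: [-0.4, -0.6, -0.2]
grip_width: 0.0489
grasp_force: 64.4
```

Request:
move_arm(
  motion=[
    {"x":0.25,"y":0,"z":0.43,"yaw":0},
    {"x":0.5,"y":0,"z":0.87,"yaw":0},
    {"x":0.5,"y":0,"z":0.87,"yaw":0},
    {"x":0.5,"y":0,"z":0.87,"yaw":0},
  ],
)

```text
clock: 21.08
eef_pos: [0.6224, -0.2276, 0.118]
tool_rot: [-0.153, 0.988, -0.002, 0.003]
ft_force: [-0.6, 1.8, 12.9]
grip_width: 0.0489
grasp_force: 65.6
```

```bash
python3 - <<'E'
from h import *
np.set_printoptions(precision=3,suppress=True)
a=bot.camera("side");b=bot.camera("top");cv2.imwrite("pics/s7.png",a);cv2.imwrite("pics/t7.png",b)
o=bot.get_obs();f=o["eef_pos"];print(o["clock"],f,o["ft_force"],o["ft_torque"])
A=cv2.resize(a[90:144,308:350],None,fx=2,fy=1,interpolation=cv2.INTER_CUBIC).astype(int)
for r in range(54): print('%3d'%(90+r),''.join('r' if p[2]>p[1]+40 else " .:-=+*%#@"[min(9,p.min()//16)] for p in A[r]))
print()
B=cv2.resize(b[150:198,425:462],None,fx=2,fy=1,interpolation=cv2.INTER_CUBIC).astype(int)
for r in range(48): print('%3d'%(150+r),''.join('r' if p[2]>p[1]+40 else " .:-=+*%#@"[min(9,p.min()//16)] for p in B[r]))
E
```

```text
21.175 [ 0.622 -0.228  0.118] [-0.278  0.88  13.023] [ 0.203  0.545 -0.066]
 90 @#*=-......::::::::::......:-+%@@@@@@@@@@@@@@@@@@@@@@@@@@@@@@@@@@@@@@@@@@@@@@@@@@@@@
 91 ##*=-::::..::::::::::......:-+%@@@@@@@@@@@@@@@@@@@@@##@@@@@@@@@@@@@@@@@@@@@@@@@@@@@@
 92 @#*=-::::..:::::::::::.....:-+%#@@@@@@@@@@@@@@@@@@##@@@@@@@@@@@@@@@@@@@@@@@@@@@@@@@@
 93 ##*=-::::::::------::::....::=*##@@@@@@@@@@@@@@@@@@@@@@@@@@@@@@@@@@@@@@@@@@@@@@@@@@@
 94 #%*=-:....::::::::::::.....::=*##@@@@@@@@@@@@@@@@@@@@@@@@@@@@@@@@@@@@@@@@@@@@@@@@@@@
 95 #%*=-:.....::::::::::......::=*##@@@@@@@@@@@@@@@@@@@@@@@@@@@@@@@@@@@@@@@@@@@@@@@@@@@
 96 #%*=-::.....:::::::::......::=*##@@@@@@@@@@@@@@@@@@@@@@@@@@@@@@@@@@@@@@@@@@@@@@@@@@@
 97 #%*=-:......:::::::::......:-=*##@@@@@@@@@@@@@@@@@@@@@@@@@@@@@@@@@@@@@@@@@@@@@@@@@@@
 98 ##*=-::.....::::::::......:--+%#@@@@@@@@@@@@@@@@@@@@@@@@@@@@@@@@@@@@@@@@@@@@@@@@@@@@
 99 ##%%*=-:.....:::::::....::=+*##@@@@@@@@@@@@@@@@@@@@@@@@@@@@@@@@@@@@@@@@@@@@@@@@@@@@@
100 @####*=::........:......:=+%#@@@@@@@@@@@@@@@@@@@@@@@@@@@@@@@@@@@@@@@@@@@@@@@@@@@@@@@
101 #####%+-:..............::=*##@@@@@@@@@@@@
[... 6874 characters left out ...]
          :--===+******+++++++==-::..          rrrrrrrrrrrrrrrrrrrrr
190   ...           .::-=+****+++=--::.            .      rrrrrrrrrrrrrrrrrrrr
191      .           .-=++=--::..   .                      rrrrrrrrrrrrrrrrrrr
192                                                        rrrrrrrrrrrrrrrrrrr
193                                                         rrrrrrrrrrrrrrrrrr
194 ..        ..      .        . ..    .                    rrrrrrrrrrrrrrrrrr
195                  .  .    .       .                       rrrrrrrrrrrrrrrrr
196                                                         rrrrrrrrrrrrrrrrrr
197                                                  rrrrrrrrrrrrrrrrrrrrrrrrr
```

Request:
move_arm(
  motion=[
    {"x":0.15,"y":0,"z":0,"yaw":0},
    {"x":0.3,"y":0,"z":0,"yaw":0},
    {"x":0.3,"y":0,"z":0,"yaw":0},
  ],
)

```text
clock: 21.55
eef_pos: [0.6207, -0.2283, 0.1175]
tool_rot: [-0.153, 0.988, -0.001, 0.004]
ft_force: [2.8, 2.2, 8.8]
grip_width: 0.0487
grasp_force: 65.2
```

Request:
move_arm(
  motion=[
    {"x":0.13,"y":0,"z":0.22,"yaw":0},
    {"x":0.25,"y":0,"z":0.43,"yaw":0},
    {"x":0.25,"y":0,"z":0.43,"yaw":0},
  ],
)

```text
clock: 21.92
eef_pos: [0.6159, -0.2286, 0.1097]
tool_rot: [-0.153, 0.988, -0.0, 0.001]
ft_force: [3.8, 1.4, 0.4]
grip_width: 0.0491
grasp_force: 64.6
```

Request:
move_arm(
  motion=[
    {"x":0.13,"y":0,"z":0.22,"yaw":0},
    {"x":0.25,"y":0,"z":0.43,"yaw":0},
    {"x":0.25,"y":0,"z":0.43,"yaw":0},
  ],
)

```text
clock: 22.3
eef_pos: [0.6125, -0.2293, 0.1047]
tool_rot: [-0.153, 0.988, 0.0, -0.0]
ft_force: [4.4, 0.5, -1.6]
grip_width: 0.0488
grasp_force: 64.6
```

Request:
move_arm(
  motion=[
    {"x":0.13,"y":0,"z":0.22,"yaw":0},
    {"x":0.25,"y":0,"z":0.43,"yaw":0},
    {"x":0.25,"y":0,"z":0.43,"yaw":0},
  ],
)

```text
clock: 22.68
eef_pos: [0.6116, -0.2298, 0.1027]
tool_rot: [-0.153, 0.988, 0.0, 0.002]
ft_force: [4.7, 2.9, 4.3]
grip_width: 0.0489
grasp_force: 64.9
```

Request:
move_arm(
  motion=[
    {"x":0.13,"y":0,"z":0.22,"yaw":0},
    {"x":0.25,"y":0,"z":0.43,"yaw":0},
    {"x":0.25,"y":0,"z":0.43,"yaw":0},
  ],
)

```text
clock: 23.05
eef_pos: [0.6118, -0.2298, 0.1025]
tool_rot: [-0.154, 0.988, -0.0, 0.005]
ft_force: [4.6, 6.8, 17.2]
grip_width: 0.0484
grasp_force: 66.2
```

```bash
python3 - <<'E'
from h import *
np.set_printoptions(precision=3,suppress=True)
a=bot.camera("side");b=bot.camera("top");cv2.imwrite("pics/s8.png",a);cv2.imwrite("pics/t8.png",b)
o=bot.get_obs();print(o["clock"],o["eef_pos"],o["ft_force"],o["ft_torque"])
old=cv2.imread("pics/s6.png")
for im in(old,a):
  A=cv2.resize(im[112:144,314:346],None,fx=4,fy=2,interpolation=cv2.INTER_CUBIC).astype(int)
  for r in range(64): print('%5.1f'%(112+r/2),''.join('r' if p[2]>p[1]+40 else " .:-=+*%#@"[min(9,p.min()//16)] for p in A[r]))
  print('floor ends/lip pred',[np.round(proj("side",clip(SL,q)),1).tolist() for q in((0,.02,0),(0,-.02,0),(.008,.02,.037),(-.008,.02,.037))])
E
```

```text
23.15 [ 0.612 -0.23   0.102] [ 5.023  6.923 16.239] [ 1.687 -0.708 -0.242]
112.0 ****%%%%%#####@@@@@@@@@@@@@@@@@@@@@@@@@@@@@@@@@@@@@@@@@@@@@@@@@@@@@@@@@@@@@@@@@@@@@@@@@@@@@@@@@@@@@@@@@@@@@@@@@@@@@@@@@@@@@@@@@@
112.5 *****%%%%%####@@@@@@@@@@@@@@@@@@@@@@@@@@@@@@@@@@@@@@@@@@@@@@@@@@@@@@@@@@@@@@@@@@@@@@@@@@@@@@@@@@@@@@@@@@@@@@@@@@@@@@@@@@@@@@@@@@
113.0 *******%%%####@@@@@@@@@@@@@@@@@@@@@@@@@@@@@@@@@@@@@@@@@@@@@@@@@@@@@@@@@@@@@@@@@@@@@@@@@@@@@@@@@@@@@@@@@@@@@@@@@@@@@@@@@@@@@@@@@@
113.5 ++*******%%%###########@@@@###@@@@@@@@@@@@@@@@@@@@@@@@@@@@@@@@@@@@@@@@@@@@@@@@@@@@@@@@@@@@@@@@@@@@@@@@@@@@@@@@@@@@@@@@@@@@@@@@@@
114.0 +++++*****%%%%%#################@@@@@@@@@@@@@@@@@@@@@@@@@@@@@@@@@@@@@@@@@@@@@@@@@@@@@@@@@@@@@@@@@@@@@@@@@@@@@@@@@@@@@@@@@@@@@@@@
114.5 ===++++++************%%%%%%%%%%########@@@@@@@@@@@@@@@@@@@@@@@@@@@@@@@@@@@@@@@@@@@@@@@@@@@@@@@@@@@@@@@@@@@@@@@@@@@@@@@@@@@@@@@@@
115.0 --===+++++++++++++++++*********%%%%###############@@@@@@@@@@@@@@@@@@@@@@@@@@@@@@@@@@@@@@@@@@@@@@@@@@@@@@@@@@@@@@@@@@@@@@@@@@@@@@
115.5 ::---======--------======++++++++*******%%%%%%%%%%#####@@@@@@@@@@@@@@@@@@@
[... 15724 characters left out ...]
............:::---==------:::::............................................
142.0 rrr...............................................................::::----::::::................................................
142.5 rrr..................................................................::::::.....................................................
143.0 rrr.............................................................................................................................
143.5 rrr.............................................................................................................................
floor ends/lip pred [[333.9, 137.6], [333.5, 129.1], [324.4, 129.1], [329.7, 126.5]]
```

The side picture shows the sprung near jaw opened by about 1.75 px (4-5 mm) and the plate strip running down to about (333.5,137.3). The slot floor's end is predicted at (333.9,137.6). I press harder to see whether this is the rigid floor.

Request:
move_arm(
  motion=[
    {"x":0.1,"y":0,"z":0.17,"yaw":0},
    {"x":0.2,"y":0,"z":0.34,"yaw":0},
    {"x":0.2,"y":0,"z":0.34,"yaw":0},
  ],
)

```text
clock: 23.52
eef_pos: [0.612, -0.2298, 0.1024]
tool_rot: [-0.154, 0.988, -0.001, 0.008]
ft_force: [5.9, 9.5, 28.0]
grip_width: 0.0491
grasp_force: 67.2
```

Request:
move_arm(
  motion=[
    {"x":0.1,"y":0,"z":0.17,"yaw":0},
    {"x":0.2,"y":0,"z":0.34,"yaw":0},
    {"x":0.2,"y":0,"z":0.34,"yaw":0},
  ],
)

```text
clock: 23.9
eef_pos: [0.6133, -0.23, 0.1014]
tool_rot: [-0.154, 0.988, -0.001, 0.012]
ft_force: [8.6, 12.3, 31.9]
grip_width: 0.0494
grasp_force: 67.7
```

Request:
move_arm(
  motion=[
    {"x":-0.2,"y":0,"z":-0.35,"yaw":0},
    {"x":-0.45,"y":0,"z":-0.78,"yaw":0},
    {"x":-0.45,"y":0,"z":-0.78,"yaw":0},
  ],
)

```text
clock: 24.28
eef_pos: [0.6127, -0.2302, 0.1018]
tool_rot: [-0.154, 0.988, -0.001, 0.005]
ft_force: [7.8, 3.9, 8.8]
grip_width: 0.049
grasp_force: 65.6
```

Request:
move_arm(
  motion=[
    {"x":0,"y":0,"z":0,"yaw":0},
    {"x":0,"y":0,"z":0,"yaw":0},
    {"x":0,"y":0,"z":0,"yaw":0},
  ],
  gripper=0.55,
)

```text
clock: 24.65
eef_pos: [0.607, -0.231, 0.0967]
tool_rot: [-0.153, 0.988, 0.001, -0.002]
ft_force: [-0.1, -0.7, 0.2]
grip_width: 0.0659
grasp_force: 0.0
```

Request:
move_arm(
  motion=[
    {"x":0,"y":0,"z":-3,"yaw":0},
    {"x":0,"y":0,"z":-8,"yaw":0},
    {"x":0,"y":0,"z":-13,"yaw":0},
    {"x":10,"y":0,"z":-17,"yaw":0},
    {"x":16,"y":6,"z":-17,"yaw":0},
    {"x":20,"y":12,"z":-17,"yaw":0},
    {"x":20,"y":12,"z":-17,"yaw":0},
    {"x":20,"y":12,"z":-17,"yaw":0},
  ],
)

```text
clock: 25.65
eef_pos: [0.3764, -0.175, 0.2675]
tool_rot: [-0.153, 0.988, 0.001, -0.002]
ft_force: [1.2, -0.1, 0.5]
grip_width: 0.0663
grasp_force: 0.0
```

```bash
python3 - <<'E'
from h import *
np.set_printoptions(precision=3,suppress=True)
a=bot.camera("side");b=bot.camera("top");cv2.imwrite("pics/s9.png",a);cv2.imwrite("pics/t9.png",b)
o=bot.get_obs();print(o["clock"],o["eef_pos"],o["ft_force"],o["grip_width"])
l=np.array([-H[1],H[0],0])
for c in("side","top"):
  for s in(0,.01): print(c,"home" if s==0 else "10 out",[np.round(proj(c,clip(SL,(0,w,k+s))),1).tolist() for w in(.025,-.025) for k in(0,.09)])
for im,r0,r1,c0,c1 in((a,96,142,300,346),(b,140,192,424,464)):
  A=cv2.resize(im[r0:r1,c0:c1],None,fx=3,fy=1.5,interpolation=cv2.INTER_CUBIC).astype(int)
  for r in range(A.shape[0]): print('%5.1f'%(r0+r/1.5),''.join('r' if p[2]>p[1]+40 else " .:-=+*%#@"[min(9,p.min()//18)] for p in A[r]))
E
```

```text
25.75 [ 0.381 -0.177  0.268] [ 1.057 -0.075 -0.593] 0.06633381931881403
side home [[333.9, 138.7], [316.8, 114.2], [333.5, 128.0], [316.8, 103.8]]
side 10 out [[332.1, 136.1], [314.8, 111.3], [331.7, 125.4], [314.9, 101.0]]
top home [[429.2, 182.4], [433.6, 159.2], [449.9, 176.0], [456.4, 152.2]]
top 10 out [[429.6, 180.0], [434.2, 156.3], [450.6, 173.5], [457.2, 149.2]]
 96.0 %%%%%%%%%%%%%%%%%%%%%%%%%%%%%%%%%%%%%%%%%%%%%%%%%%%%%#################################################%%%%########%%%%%%%%%###############
 96.7 %%%%%%%%%%%%%%%%%%%%%%%%%%%%%%%%%%%%%%%%%%%%%%###%%%%%##############################################################%%%%%%%###############
 97.3 %%%%%%%%%%%%%%%%%%%%%%%%%%%%%%%%%%%%%%%%%%%#########%%#####################################################%%%%%#####%%%%%%##############%
 98.0 %%%%%%%%%%%%%%%%%%%%%%%%%%%%%%%%%%%%%%%%%%%%##############################################################%%%%%%%%###%%%%%%%%%###%%%###%%%
 98.7 %%%%%%%%%%%%%%%%%%%%%%%%%%%%%%%%%%%%%%%%%%%%%#############################################################%%%%%%%#################%###%%%%
 
[... 18484 characters left out ...]
+++++++++++===----:::..   . rrrrrrrrrrrrrrrrrrrrrrrrrrrrrrrrrrrrr
188.7                           ..:------====+++++++++++++++++++===----:::.....          rrrrrrrrrrrrrrrrrrrrrrrrrrrrrrrrrrrrr
189.3                            .::::--===+++**+++++=========---:::...                  rrrrrrrrrrrrrrrrrrrrrrrrrrrrrrrrrrrrr
190.0                             ..::--=++++++++++====--:::....                          rrrrrrrrrrrrrrrrrrrrrrrrrrrrrrrrrrrr
190.7                              .:--========---:::::....                                rrrrrrrrrrrrrrrrrrrrrrrrrrrrrrrrrrr
191.3                              .:-=====--:::..                       .                  rrrrrrrrrrrrrrrrrrrrrrrrrrrrrrrrrr
```

The gripper has released the plate and it stands in the clip, but the arm's shadow falls on it. I move the arm aside and measure the plate's pose.

Request:
move_arm(
  motion=[
    {"x":0,"y":6,"z":0,"yaw":0},
    {"x":0,"y":12,"z":0,"yaw":0},
    {"x":0,"y":18,"z":0,"yaw":0},
    {"x":0,"y":24,"z":0,"yaw":0},
    {"x":0,"y":30,"z":0,"yaw":0},
    {"x":0,"y":36,"z":0,"yaw":0},
    {"x":0,"y":36,"z":0,"yaw":0},
    {"x":0,"y":36,"z":0,"yaw":0},
  ],
)

```text
clock: 26.75
eef_pos: [0.2735, 0.1666, 0.2678]
tool_rot: [-0.154, 0.988, -0.001, -0.0]
ft_force: [0.1, -0.0, 0.9]
grip_width: 0.0661
grasp_force: 0.0
```

```bash
python3 - <<'E'
from h import *
np.set_printoptions(precision=3,suppress=True)
a=bot.camera("side");b=bot.camera("top");cv2.imwrite("pics/s10.png",a);cv2.imwrite("pics/t10.png",b)
o=bot.get_obs();print(o["clock"],o["eef_pos"])
for im,r0,r1,c0,c1 in((a,96,142,300,346),(b,144,192,424,464)):
  A=cv2.resize(im[r0:r1,c0:c1],None,fx=3,fy=1.5,interpolation=cv2.INTER_CUBIC).astype(int)
  for r in range(A.shape[0]): print('%5.1f'%(r0+r/1.5),''.join('r' if p[2]>p[1]+40 else " .:-=+*%#@"[min(9,p.min()//18)] for p in A[r]))
E
```

```text
26.85 [0.274 0.165 0.268]
 96.0 ##########################################################################################################################################
 96.7 ##########################################################################################################################################
 97.3 ##########################################################################################################################################
 98.0 ##########################################################################################################################################
 98.7 ##########################################################################################################################################
 99.3 ##########################################################################################################################################
100.0 ##########################################################################################################################################
100.7 #####################################################
[... 17374 characters left out ...]
+++++===+=====---:::...     rrrrrrrrrrrrrrrrrrrrrrrrrrrrrrrrrrrrr
188.7                           ..::-------==+++++++==+++++++++===-----:::.....          rrrrrrrrrrrrrrrrrrrrrrrrrrrrrrrrrrrrr
189.3                            .::::---===++++++++=========---::::...                   rrrrrrrrrrrrrrrrrrrrrrrrrrrrrrrrrrrr
190.0                            ...::--==+++++++=====---::.......                        rrrrrrrrrrrrrrrrrrrrrrrrrrrrrrrrrrrr
190.7                              .::-=======----:::.....                                 rrrrrrrrrrrrrrrrrrrrrrrrrrrrrrrrrrr
191.3                              .:-=====-:::....                                          rrrrrrrrrrrrrrrrrrrrrrrrrrrrrrrrr
```

Both views suggest the foot is still a few mm short of the floor. While gripped, the plate sat about 3° off the slot angle, which likely jammed it. Now released, it is aligned by the jaws, so I grip it again and push along the slot axis.

```bash
python3 -c "
from h import *
for z in(.22,.107): print(rel([.613,-.2297,z],107.7))"
```

```text
[-20.53, -47.85, 4.8, -0.26]
[-20.54, -47.84, 16.1, -0.26]
```

Request:
move_arm(
  motion=[
    {"x":-2,"y":-5,"z":0,"yaw":-0.3},
    {"x":-4.5,"y":-10.5,"z":0,"yaw":-0.3},
    {"x":-7,"y":-16,"z":0,"yaw":-0.3},
    {"x":-9,"y":-21.5,"z":0,"yaw":-0.3},
    {"x":-11.5,"y":-27,"z":0,"yaw":-0.3},
    {"x":-14,"y":-32.5,"z":0,"yaw":-0.3},
    {"x":-16,"y":-38,"z":0,"yaw":-0.3},
    {"x":-18.5,"y":-43,"z":2,"yaw":-0.3},
    {"x":-20.5,"y":-47.8,"z":4.8,"yaw":-0.3},
    {"x":-20.5,"y":-47.8,"z":4.8,"yaw":-0.3},
    {"x":-20.5,"y":-47.8,"z":8,"yaw":-0.3},
    {"x":-20.5,"y":-47.8,"z":11,"yaw":-0.3},
    {"x":-20.5,"y":-47.8,"z":14,"yaw":-0.3},
    {"x":-20.5,"y":-47.8,"z":16,"yaw":-0.3},
    {"x":-20.5,"y":-47.8,"z":16,"yaw":-0.3},
    {"x":-20.5,"y":-47.8,"z":16,"yaw":-0.3},
  ],
)

```text
clock: 28.85
eef_pos: [0.6128, -0.2288, 0.1098]
tool_rot: [-0.155, 0.988, -0.001, 0.001]
ft_force: [-0.2, -0.3, -0.1]
grip_width: 0.0663
grasp_force: 0.0
```

Request:
move_arm(
  motion=[
    {"x":0,"y":0,"z":0,"yaw":0},
    {"x":0,"y":0,"z":0,"yaw":0},
    {"x":0,"y":0,"z":0,"yaw":0},
    {"x":0,"y":0,"z":0,"yaw":0},
  ],
  gripper=0.0,
)

```text
clock: 29.35
eef_pos: [0.614, -0.2283, 0.1101]
tool_rot: [-0.156, 0.988, -0.001, 0.002]
ft_force: [0.2, -1.4, 6.0]
grip_width: 0.0485
grasp_force: 61.5
```

Request:
move_arm(
  motion=[
    {"x":0.1,"y":0,"z":0.17,"yaw":0},
    {"x":0.2,"y":0,"z":0.35,"yaw":0},
    {"x":0.2,"y":0,"z":0.35,"yaw":0},
  ],
)

```text
clock: 29.72
eef_pos: [0.6143, -0.2283, 0.1098]
tool_rot: [-0.156, 0.988, -0.002, 0.005]
ft_force: [0.5, 1.2, 15.8]
grip_width: 0.0484
grasp_force: 62.4
```

Request:
move_arm(
  motion=[
    {"x":0.1,"y":0,"z":0.17,"yaw":0},
    {"x":0.2,"y":0,"z":0.35,"yaw":0},
    {"x":0.2,"y":0,"z":0.35,"yaw":0},
  ],
)

```text
clock: 30.1
eef_pos: [0.6146, -0.2282, 0.1096]
tool_rot: [-0.156, 0.988, -0.002, 0.008]
ft_force: [0.7, 3.5, 25.2]
grip_width: 0.0486
grasp_force: 63.1
```

Request:
move_arm(
  motion=[
    {"x":0.2,"y":0,"z":0,"yaw":0},
    {"x":0.4,"y":0,"z":0,"yaw":0},
    {"x":0.6,"y":0,"z":0,"yaw":0},
    {"x":0.6,"y":0,"z":0,"yaw":0},
  ],
)

```text
clock: 30.6
eef_pos: [0.6131, -0.2288, 0.1104]
tool_rot: [-0.157, 0.988, -0.002, 0.012]
ft_force: [9.5, 7.3, 23.2]
grip_width: 0.0481
grasp_force: 62.9
```

Request:
move_arm(
  motion=[
    {"x":0.2,"y":0,"z":0.1,"yaw":0},
    {"x":0.4,"y":0,"z":0.2,"yaw":0},
    {"x":0.4,"y":0,"z":0.2,"yaw":0},
  ],
)

```text
clock: 30.98
eef_pos: [0.6123, -0.229, 0.1108]
tool_rot: [-0.158, 0.987, -0.001, 0.016]
ft_force: [12.4, 10.5, 28.1]
grip_width: 0.0482
grasp_force: 63.6
```

```bash
python3 - <<'E'
from h import *
np.set_printoptions(precision=4,suppress=True)
o=bot.get_obs();F=o["ft_force"];T=o["ft_torque"];print(o["clock"],F,T)
l=np.array([-H[1],H[0],0]);z=H*.5+[0,0,np.cos(TH)]
piv=o["eef_pos"]+[0,0,.024]
for name,foot in(("center",0),("+20",.02),("-20",-.02)):
  p=piv-z*.07+l*foot
  for up in(0,.15,.2,.25):
    print(name,up,np.cross(p-(o["eef_pos"]+[0,0,up]),F), end=" | ")
  print()
E
```

```text
30.975 [12.4476 10.4592 28.1345] [ 2.8864 -2.4235 -0.3782]
center 0 [ 0.0837  0.4822 -0.2163] | center 0.15 [ 1.6525 -1.3849 -0.2163] | center 0.2 [ 2.1755 -2.0073 -0.2163] | center 0.25 [ 2.6985 -2.6297 -0.2163] | 
+20 0 [ 0.6197  0.6533 -0.5171] | +20 0.15 [ 2.1886 -1.2138 -0.5171] | +20 0.2 [ 2.7115 -1.8362 -0.5171] | +20 0.25 [ 3.2345 -2.4586 -0.5171] | 
-20 0 [-0.4524  0.3112  0.0845] | -20 0.15 [ 1.1165 -1.556   0.0845] | -20 0.2 [ 1.6394 -2.1784  0.0845] | -20 0.25 [ 2.1624 -2.8007  0.0845] |
```

The plate holds against 32 N of purely axial push without moving, more than any insertion friction. Kinematics put its foot at z≈0.060, with the horizontal position matching the slot fit, so it is on the rigid floor. I unload, let go and retreat straight up.

Request:
move_arm(
  motion=[
    {"x":-0.5,"y":0,"z":-0.3,"yaw":0},
    {"x":-1,"y":0,"z":-0.6,"yaw":0},
    {"x":-1,"y":0,"z":-0.6,"yaw":0},
  ],
)

```text
clock: 31.35
eef_pos: [0.6138, -0.2284, 0.1101]
tool_rot: [-0.156, 0.988, -0.002, 0.006]
ft_force: [4.1, 2.5, 13.7]
grip_width: 0.0486
grasp_force: 62.2
```

Request:
move_arm(
  motion=[
    {"x":0,"y":0,"z":0,"yaw":0},
    {"x":0,"y":0,"z":0,"yaw":0},
    {"x":0,"y":0,"z":0,"yaw":0},
  ],
  gripper=0.55,
)

```text
clock: 31.72
eef_pos: [0.6082, -0.2284, 0.104]
tool_rot: [-0.156, 0.988, 0.001, -0.001]
ft_force: [0.0, 0.2, 0.1]
grip_width: 0.0664
grasp_force: 0.0
```

Request:
move_arm(
  motion=[
    {"x":0,"y":0,"z":-3,"yaw":0},
    {"x":0,"y":0,"z":-8,"yaw":0},
    {"x":0,"y":0,"z":-13,"yaw":0},
    {"x":6,"y":0,"z":-16,"yaw":0},
    {"x":10,"y":5,"z":-16,"yaw":0},
    {"x":14,"y":10,"z":-16,"yaw":0},
    {"x":17,"y":15,"z":-16,"yaw":0},
    {"x":20,"y":20,"z":-16,"yaw":0},
    {"x":20,"y":26,"z":-16,"yaw":0},
    {"x":20,"y":32,"z":-16,"yaw":0},
    {"x":20,"y":38,"z":-16,"yaw":0},
    {"x":20,"y":44,"z":-16,"yaw":0},
    {"x":20,"y":46,"z":-16,"yaw":0},
    {"x":20,"y":46,"z":-16,"yaw":0},
  ],
)

```text
clock: 33.48
eef_pos: [0.2764, 0.1484, 0.2647]
tool_rot: [-0.158, 0.987, -0.0, -0.0]
ft_force: [0.7, -0.6, 0.4]
grip_width: 0.0662
grasp_force: 0.0
```

```bash
python3 - <<'E'
from h import *
np.set_printoptions(precision=4,suppress=True)
a=bot.camera("side");b=bot.camera("top");cv2.imwrite("pics/s11.png",a);cv2.imwrite("pics/t11.png",b)
a0=cv2.imread("pics/s10.png");b0=cv2.imread("pics/t10.png")
o=bot.get_obs();print(o["clock"],o["eef_pos"],o["ft_force"])
# motion of plate between the two pushes (phase correlation of the plate patch)
for n,i,j,s in(("side",a0,a,np.s_[100:122,308:328]),("top",b0,b,np.s_[148:172,428:464])):
  f=lambda q:cv2.cvtColor(q[s],cv2.COLOR_BGR2GRAY).astype(np.float32)
  print(n,cv2.phaseCorrelate(f(i),f(j)),np.abs(f(i)-f(j)).mean())
# jars, forceps, glass jar compared with before
for c in("side","top"):
  for n in("small_jar1","glass_jar","forceps"):
    print(c,n,[(round(r["score"],2),np.round(r["centre"]).tolist()) for r in bot.cut_out(c,n)])
# difference to the first pictures around tray
d=cv2.absdiff(cv2.imread("pics/top0.png"),b).max(axis=2)
for nm,s in(("jar",np.s_[235:268,450:495]),("forceps",np.s_[130:150,385:442])): print(nm,d[s].mean())
E
```

```text
33.575 [0.277  0.1471 0.2647] [-0.2436 -0.4465  0.1111]
side ((-0.05989980453635191, 0.03790361329766512), 1.0274927355349064) 1.8545455
top ((-0.599978633972686, 0.10259977996421021), 0.9885171822927616) 4.119213
side small_jar1 [(0.75, [221.0, 268.0]), (0.74, [224.0, 329.0])]
side glass_jar [(0.96, [130.0, 399.0])]
side forceps []
top small_jar1 [(0.47, [220.0, 293.0]), (0.31, [194.0, 276.0])]
top glass_jar [(0.65, [253.0, 473.0])]
top forceps [(0.56, [162.0, 442.0]), (0.5, [141.0, 412.0])]
jar 3.028956228956229
forceps 13.63859649122807
```

```bash
python3 - <<'E'
from h import *
for f in("t10","t11"):
    b=cv2.imread(f"pics/{f}.png").astype(float); g=b[:,:,1]; xs=[];ys=[]
    for c in range(437,456):
        col=g[143:166,c]; t=60.
        r=next((i for i in range(len(col)-1) if col[i]<t<=col[i+1] and col[min(i+3,len(col)-1)]>t),None)
        if r is not None: xs.append(c);ys.append(143+r+(t-col[r])/(col[r+1]-col[r]))
    p=np.polyfit(xs,ys,1);print(f,len(xs),p,np.polyval(p,445.5),np.abs(np.polyval(p,xs)-ys).max())
for s in(0,.003):
  for n in(.003,-.003):
    q=[proj("top",clip(SL,(n,w,.09+s))) for w in(.025,-.025)]; k=(q[1][1]-q[0][1])/(q[1][0]-q[0][0]); print(s,n,k,q[0][1]+k*(445.5-q[0][0]))
E
```

```text
t10 19 [ -0.28314457 279.49537926] 153.3544755206326 0.25574470752806633
t11 19 [ -0.29336085 284.06510331] 153.3728424744173 0.2644857819026356
0 0.003 -0.3074506548590486 154.26455682952394
0 -0.003 -0.3075059228300863 156.80267971268827
0.003 0.003 -0.30743316256242514 153.46124168152937
0.003 -0.003 -0.3074885397297414 156.00437928775935
```

```bash
python3 -c "
from workcell import bot
print(bot.job_done())"
```

```text
the job is handed in; nothing more can be done
None
```

I handed the job in at about 34 s, with the plate in the clip, let go, and by my measurements fully home. It held against 32 N of straight push, and the arm readings put its foot at slot-floor height. The camera fit read about 3 mm short, near calibration error. Both small jars were still standing and the glass jar had not moved; I never touched the forceps, but shadow kept me from confirming their position.

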